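# Mix a jar on the hand-cranked wheel, unclamp it and set it in the tray

## Robot

A 7-joint arm with a two-finger parallel gripper is mounted at the origin on a cart in front of the work surface, level with it; the furniture and walls round the work are solid. World frame = base frame: x ahead of the robot, y to its left, z up, the work surface at z = 0. Lengths are in m, angles in rad, forces in N, time in s.
With the tool pointing down it reaches from about 0.425 to 0.95 m from the base axis. Payload 16.7 kg.
Tool frame: the origin (TCP) lies between the finger pads; the fingertips stand 22 mm ahead of it and the grasp point (between the pads) lies 3 mm ahead of it (r.tip_extent is the distance from the TCP to the fingertips, in m); z points along the fingers, y is the direction in which the jaws open and shut (so a half turn about z gives the same grasp; the last joint's range is limited). The gripper opens to 94 mm and grips with 3 to 60 N. Pads are 16 mm wide; open, the fingers measure 119 mm over their backs; the gripper's body (75 mm by 177 mm) begins 78 mm behind the grasp point.
Start: joints at [0.996, 0.426, 0.074, 1.606, -0.034, 1.111, -0.067], TCP at [0.279, -0.615, 0.227] pointing down, gripper open.
Joint ranges: [-2.85, 2.85], [-0.5, 2.14], [-1.23, 1.37], [0.21, 2.46], [-1.02, 4.16], [0.16, 2.05], [-2.73, 2.73]. Speed limits (rad/s): [1.89, 1.89, 2.39, 2.39, 3.01, 3.01, 3.01].

## Interface

Orientations are given as [roll, pitch, yaw] about the fixed x, y, z axes, in that order (R = Rz(yaw) Ry(pitch) Rx(roll)).
In Python, from workcell import r gives the robot as it stands.
- The arm moves only by the shell command python3 -m pendant 'ROWS' [FORCE]. ROWS is JSON, a list of rows, each an object of numbers: "fingers": the opening, from 0 (shut) to 1 (fully open); "x", "y", "z": the shift along the tool's x, y, z in cm; "ax", "ay", "az": the turn, a rotation vector about the tool's x, y, z in degrees. In form: [{"fingers": .., "x": .., "y": .., "z": .., "ax": .., "ay": .., "az": ..}, ...]. A call has exactly 10 rows; each row shifts and turns the commanded pose from where the row before left it, along the tool's axes as they then stand; what a row does not reach is not made up. A row lasts 1/10 s, in which the tool goes at most 50 mm and 8.59 degrees, less where a joint would pass 70% of its speed; a pose out of reach is approached as far as the arm can. A call with a gripper value outside its range is refused whole. The fingers move at their own pace and stop on an object; FORCE is the grip in N (left out, the last holds). Time passes only in rows, so rows that do not move let the fingers close, or fill a call up. It gives the time, the measured TCP pose, the force and the opening at its end, in the units of the state.
- r.observe(): the state, without advancing time (a new reading comes with each control period).
- r.capture(name): name is "side" or "top"; returns (picture, depth): 384x512x3 uint8, red, green, blue; 384x512 float32, m along the optical axis (not along the pixel's ray), 0 where there is no reading.
- r.camera_params(name): a dict with "fovy" (degrees; the focal length in pixels is half the picture's height over the tangent of half this angle, whatever the lens; pixels are square), "cx", "cy" (the principal point, pixels), "distortion" ([k1, k2, p1, p2, k3] as OpenCV has them; the pictures are not rectified), "cam_to_world" (4x4, takes a point from camera to world coordinates). Camera axes: x right, y down, z forward; pixel columns grow to the right and rows downward; lengths in m; the calibration is good to about 2 mm. A picture is of the moment at which its call begins. camera_params takes no time and is no camera call.
- r.finish_job(): hands the job in, once; it reports no verdict.
The state is a dict: "time_s": time; "joint_positions": joint angles; "qd": joint speeds; "tau": joint torques, N m; "ee_pos": TCP position; "tool_rot": TCP orientation; "force": force on the tool from outside, world axes, zero at the start; "moment": the same for the moment, N m; "width": finger opening in m.
Only numpy, scipy, OpenCV 4.12 (cv2) and the standard library are available. Lean on these libraries where they do the work, as an engineer would, in place of code of your own. Each camera call takes 0.05 s, during which the arm holds its last target.

## Task

Finish mixing the jar on the tilted hand wheel: hold the black crank knob and turn the wheel clockwise (as you look down on it) past the yellow pointer at the front, once all the way round, and stop with the knob back at the yellow pointer. Leave the wheel parked there, flip the red clamp lever right over, away from the jar, so that the clamp stays open, then lift the jar out and set it down gently, upright, in the blue tray. Do not disturb the amber bottle and the small tin standing nearby.

Things in the scene. Friction and masses are not known exactly. Their poses are not given: they have to be found in the camera images.
- mixer: Fixed stand of the hand mixer: grey foot plate 200 x 150 x 14 mm, origin at the centre of its underside, z up, -x its front (yaw up to 0.3 rad). Its wheel's axle leans 25 degrees from vertical to the front: in this frame it points along (-0.423, 0, 0.906) and passes through (0, 0, 105 mm), the cup floor. A yellow pointer cone stands at the front, below the lowest point of the rim.
- wheel (a joint): Wheel angle, rad: 0 with the crank knob at the yellow pointer (its lowest place, nearest the robot); grows clockwise, seen looking down on the wheel (from the pointer the knob goes to the left), and counts on past a turn (6.28 = at the pointer again). Starts at -0.9 to -0.3, short of the pointer. No stops; friction of about 0.25 N m holds it where it is left.
- cup_floor (a point): Centre of the cup's floor, on the axle; turns with the wheel. z is the axle, up out of the cup; the crank knob lies towards its -x at radius 100 mm, the clamp towards +x. The grey cup has an inner radius of 33 mm, outer 38 mm, its rim 20 mm above the floor. The wheel's rim is a bar 16 mm thick of radius 100 mm, centred at the height of the floor.
- crank_grip (a point): Grip point in the middle of the black crank knob, on its own axis (parallel to the axle), 40 mm above the rim bar's centre line. The knob is round, 25 mm in diameter, from 14 to 65 mm above the rim's centre line, and spins freely about its own axis, so the hand need not turn with the wheel.
- clamp_lever (a joint): Red clamp lever, rad: 0 clamped (stands parallel to the axle), 1.75 open (stop; lies outwards, away from the jar). Over-centre: below 0.6 a spring pushes it shut (up to about 0.4 N m, 5 N at the grip), beyond that it springs open by itself, and the hold-down arm, coupled to it, swings up through 2 rad and leans back out of the way.
- lever_grip (a point): Upper part of the red lever grip (20 mm wide, 14 mm thick, from 42 to 108 mm from the lever's hinge), 85 mm from the hinge; moves with the lever. Push it radially outwards from the axle, from the jar's side, near its top: the hold-down arm swings up below and behind the pushing tool to at most 180 mm above the cup floor.
- lever_hinge (a point): Hinge of the clamp lever, on the wheel at (93, 0, 100 mm) in the frame of cup_floor; hinge axis that frame's y; the lever swings from its +z towards its +x. While clamped, the steel hold-down arm, 13 mm wide, reaches from here over the jar's lid to 17 mm from the axle; its top is 105 mm above the cup floor, a bolt head there 110 mm.
- jar: White round jar with a yellow lid, 62 mm in diameter (lid 57 mm), 78 mm tall, about 0.2 kg; origin at the centre of its underside, z up through the lid. It stands in the cup, tilted with the wheel.
- tray: Square blue tray, 135 x 135 mm, walls 4 mm thick and 14 mm high, inner floor 4 mm above the bench; origin at the centre of its underside. Fixed.
- dropper_1: Amber dosing bottle with a white pointed cap, 47 mm in diameter, 147 mm tall, origin under its centre: a bystander.
- tin_quarter: Small open paint tin, 71 mm in diameter, 66 mm tall, origin under its centre: a bystander.
Mind the look-alikes: they are no part of the job. There is more than one size of the jar; the one meant has the size given above.

How it is judged:
By the outcome, as a careful person would: the job done as asked, in the order asked, and still so for the second after the job is handed in, with the robot touching nothing.
It also fails if it takes over 72 s, if anything falls off the work surface, if the arm or the gripper's body presses on something with over 40 N, if the wrist force passes 120 N, or if a joint passes its speed limit or range.

## Working session

There is one attempt and no reset: what is moved stays moved. The work goes in short steps, Python scripts to look and compute and a shell command to move; the robot and the scene stay as the last step left them, time stands still between calls to the robot, and variables do not carry over. Pictures are saved under pics/ and viewed, and the job is handed in when it is done.

```bash
ls -la; mkdir -p pics; python3 - <<'E'
from workcell import r
import cv2
print(r.observe())
for n in("side","top"):
    p,d=r.capture(n); cv2.imwrite(f"pics/{n}0.png",p[:,:,::-1]); 
    import numpy as np; np.save(f"pics/{n}0.npy",d); np.save(f"pics/{n}0c.npy",p)
    print(n,r.camera_params(n))
E
```

```text
total 12
drwxr-xr-x  3 agent agent 4096 Dec  6 23:32 .
drwxr-xr-x 23 root  root  4096 Dec  6 23:31 ..
drwxr-xr-x  2 agent agent 4096 Dec  6 23:32 pics
{'time_s': 0.0, 'joint_positions': array([ 0.99548368,  0.42668257,  0.07383063,  1.60663356, -0.0341222 ,
        1.11080263, -0.06709832]), 'qd': array([-2.59169830e-04, -1.72061810e-04,  7.42631436e-04, -4.79000981e-05,
        5.05612145e-04, -2.36720680e-04,  3.77722918e-04]), 'tau': array([-2.16495631e-03, -9.35824656e+01,  3.66540089e+00, -4.54197407e+01,
       -4.89509571e-02,  2.00781366e-02,  4.22554911e-05]), 'ee_pos': array([ 0.27862981, -0.6143406 ,  0.22679625]), 'tool_rot': array([-3.14032646e+00,  6.20823878e-05,  4.25790464e-01]), 'force': array([-0.60697114,  0.2899502 ,  0.1071423 ]), 'moment': array([0.01160612, 0.03515991, 0.02752048]), 'width': 0.09386995123471185}
side {'fovy': 43.58567132430538, 'cx': 260.0164191219113, 'cy': 194.05450200807658, 'distortion': array([-0.15337393,  0.        ,  0.        ,  0.        ,  0.        ]), 'cam_to_world': array([[-0.98234864,  0.09737649, -0.15971529,  0.74937651],
       [ 0.18683725,  0.55235291, -0.81240268,  1.14602452],
       [ 0.00911028, -0.82790343, -0.56079668,  0.84547116],
       [ 0.        ,  0.        ,  0.        ,  1.        ]])}
top {'fovy': 43.82528747887676, 'cx': 257.8820165412295, 'cy': 195.5329085710268, 'distortion': array([0.00636416, 0.        , 0.        , 0.        , 0.        ]), 'cam_to_world': array([[ 0.01368965, -0.99427971,  0.1059266 ,  0.45626332],
       [-0.99989584, -0.01409681, -0.00309596,  0.21535281],
       [ 0.00457148, -0.10587318, -0.99436913,  1.39318   ],
       [ 0.        ,  0.        ,  0.        ,  1.        ]])}
```

View pics/side0.png

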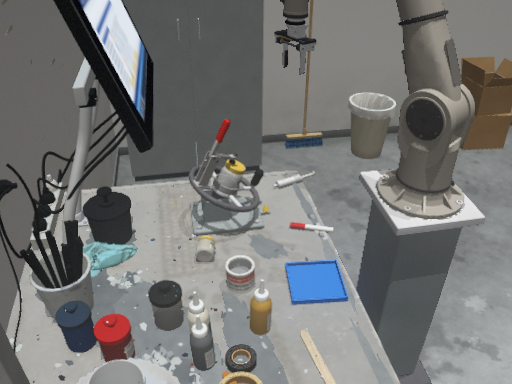

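View pics/top0.png

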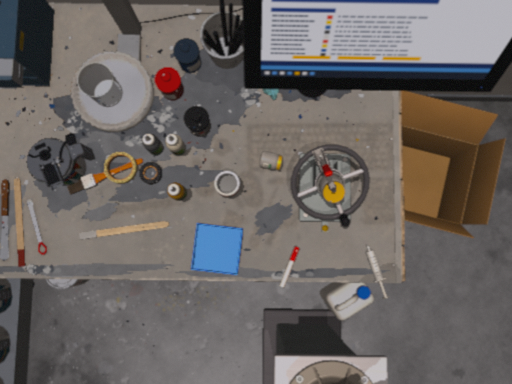

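The wheel, with the jar in its cup, is at side (228,190) and top (330,180). The knob is at side (257,177) and top (345,221), and the yellow pointer at top (325,228). The tray is at top (217,248), the bottle at (177,191) and the tin at (227,184). A small jar lies on its side at top (271,160). I'll enlarge these areas.

```bash
cat > h.py <<'E'
from workcell import r
import cv2, numpy as np
from scipy.spatial.transform import Rotation as Rn
def K(n):
    p=r.camera_params(n); f=192/np.tan(np.radians(p['fovy']/2))
    return np.array([[f,0,p['cx']],[0,f,p['cy']],[0,0,1]]),np.array(p['distortion']),np.array(p['cam_to_world'])
def ray(n,uv):
    k,d,T=K(n); q=cv2.undistortPoints(np.array([[uv]],float),k,d)[0,0]
    v=T[:3,:3]@np.array([q[0],q[1],1]); return T[:3,3],v   # times depth
def proj(n,P):
    k,d,T=K(n); P=np.atleast_2d(P); Ti=np.linalg.inv(T)
    return cv2.projectPoints(P.astype(float),cv2.Rodrigues(Ti[:3,:3])[0],Ti[:3,3],k,d)[0][:,0]
def tri(uvs,uvt):
    A=[];b=[]
    (o1,v1),(o2,v2)=ray('side',uvs),ray('top',uvt)
    S=np.linalg.lstsq(np.c_[v1,-v2],o2-o1,rcond=None)[0]
    p,q=o1+S[0]*v1,o2+S[1]*v2
    return (p+q)/2,np.linalg.norm(p-q)
def onz(n,uv,z):
    o,v=ray(n,uv); return o+v*(z-o[2])/v[2]
def cloud(n,dep):
    k,d,T=K(n); h,w=dep.shape
    uv=np.stack(np.meshgrid(np.arange(w),np.arange(h)),-1).reshape(-1,1,2).astype(float)
    q=cv2.undistortPoints(uv,k,d)[:,0]; Z=dep.reshape(-1,1)
    P=np.c_[q,np.ones(len(q))]*Z
    W=P@T[:3,:3].T+T[:3,3]; W[Z[:,0]==0]=np.nan
    return W.reshape(h,w,3)
def crop(img,x0,y0,x1,y1,s,fn):
    c=cv2.resize(img[y0:y1,x0:x1],None,fx=s,fy=s,interpolation=cv2.INTER_CUBIC)
    cv2.imwrite(fn,c[:,:,::-1])
E
python3 - <<'E'
from h import *
s=np.load('pics/side0c.npy');t=np.load('pics/top0c.npy')
a=cv2.resize(s[110:240,175:315],None,fx=4,fy=4,interpolation=cv2.INTER_CUBIC)
cv2.imwrite('pics/c1.png',a[:,:,::-1])
crop(t,255,130,385,240,5,'pics/c2.png')
E
```

```text
(no output)
```

View pics/c1.png

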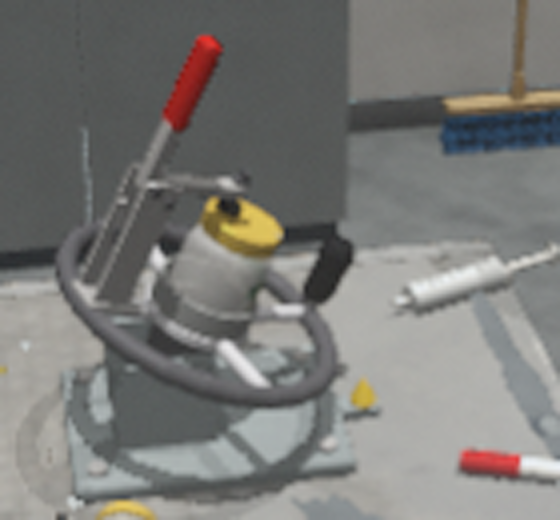

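View pics/c2.png

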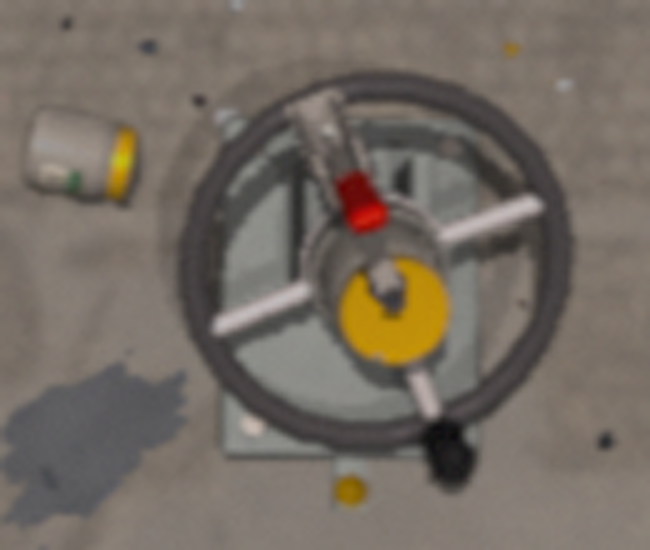

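The crops confirm the jar. The one in the cup, with its yellow lid under the arm bolt at top (330,192), is the 62 mm one. The one lying at top (271,162) is a smaller look-alike. Next I'll fit the mixer pose and wheel angle.

```bash
cat >> h.py <<'E'
def frames(p):
    x,y,yaw,th=p; c,s=np.cos(yaw),np.sin(yaw)
    M=np.array([[c,-s,0],[s,c,0],[0,0,1.]]); o=np.array([x,y,0.])
    b=np.radians(25)
    a=M@[-np.sin(b),0,np.cos(b)]; u=M@[np.cos(b),0,np.sin(b)]; v=M@[0,1,0]
    C=o+[0,0,.105]
    kd=-np.cos(th)*u+np.sin(th)*v
    cx=-kd; cy=np.cross(a,cx)
    return dict(M=M,o=o,a=a,u=u,v=v,C=C,kd=kd,Rc=np.c_[cx,cy,a])
def cup(p,q):
    f=frames(p); return f['C']+np.atleast_2d(q)@f['Rc'].T
E
python3 - <<'E'
from h import *
from scipy.optimize import least_squares
obs=[('side',(-.1,0,.065),(260.3,171.6)),('side',(-.1,0,.014),(254.3,184.3)),
('side',(.093,0,.208),(226.8,119.5)),('side',(.093,0,.142),(219,141.5)),
('top',(-.1,0,.065),(345.8,223.4)),('top',(.093,0,.208),(328.9,172.8))]
obm=[('top',(-.1,.075,.014),(299.3,221.3)),('top',(-.1,-.075,.014),(350,221))]
def res(p):
    e=[]
    for n,q,uv in obs: e.append(proj(n,cup(p,q))[0]-uv)
    f=frames(p)
    for n,q,uv in obm: e.append(proj(n,f['M']@q+f['o'])[0]-uv)
    return np.ravel(e)
s=least_squares(res,[.6,-.05,0,-.4],loss='soft_l1'); print(s.x,res(s.x).round(1).reshape(-1,2))
# rim check with depth
W=cloud('top',np.load('pics/top0.npy')); I=np.load('pics/top0c.npy').astype(int)
def torus(p,P):
    f=frames(p); d=(P-f['C'])@f['Rc']; rho=np.hypot(d[:,0],d[:,1]); return np.hypot(rho-.1,d[:,2])-.008
p=s.x
P=W.reshape(-1,3); P=P[~np.isnan(P[:,0])]
e=torus(p,P); sel=abs(e)<.012; print(sel.sum(),np.median(e[sel]))
def res2(q):
    P2=P[sel]; return np.r_[torus([q[0],q[1],q[2],p[3]],P2)*1000]
s2=least_squares(lambda q:res2(q),p[:3],loss='soft_l1'); print(s2.x, np.median(abs(s2.fun)))
Ws=cloud('side',np.load('pics/side0.npy')).reshape(-1,3); Ws=Ws[~np.isnan(Ws[:,0])]
es=torus(p,Ws);ss=abs(es)<.012
s3=least_squares(lambda q:torus([q[0],q[1],q[2],p[3]],Ws[ss])*1000,p[:3],loss='soft_l1'); print(s3.x,ss.sum(),np.median(abs(s3.fun)))
E
```

```text
[ 0.63100659  0.01925207  0.01972643 -0.38172308] [[-0.  -1.7]
 [-1.4 -0.2]
 [ 0.3 -1. ]
 [-2.  -0.8]
 [-1.2  0. ]
 [-0.4  1.2]
 [-0.7  0.1]
 [ 0.5  0.1]]
1375 9.449502290348293e-05
[0.63107834 0.01763727 0.00396105] 1.4316719541250835
[ 0.62952243  0.01942366 -0.01446088] 836 1.2454800808400206
```

```bash
python3 - <<'E'
from h import *
t=np.load('pics/top0c.npy'); s=np.load('pics/side0c.npy')
W=cloud('top',np.load('pics/top0.npy')); S=cloud('side',np.load('pics/side0.npy'))
p=[.6305,.0188,.01,-.385]
# overlay
o=[t.copy(),s.copy()]
f=frames(p)
for k,n in enumerate(('top','side')):
    an=np.linspace(0,2*np.pi,60)
    ring=f['C']+.1*(np.cos(an)[:,None]*f['u']+np.sin(an)[:,None]*f['v'])
    for q in proj(n,ring): cv2.circle(o[k],tuple(np.int32(q.round())),0,(0,255,0),-1)
    pts=cup(p,[(-.1,0,.065),(-.1,0,.014),(.093,0,.208),(.093,0,.142),(0,0,.078),(.017,0,.105),(-.1,0,.04)])
    for q in proj(n,pts): cv2.circle(o[k],tuple(np.int32(q.round())),1,(255,0,255),-1)
    for q in proj(n,f['o']+np.array([(-.1,.075,.014),(-.1,-.075,.014),(.1,.075,.014),(.1,-.075,.014)])@f['M'].T): cv2.circle(o[k],tuple(np.int32(q.round())),1,(0,0,255),-1)
crop(o[0],255,130,385,240,5,'pics/o_top.png'); crop(o[1],175,110,315,240,4,'pics/o_side.png')
# blue tray mask
hsv=cv2.cvtColor(t,cv2.COLOR_RGB2HSV); m=cv2.inRange(hsv,(100,120,80),(120,255,255)); m[:, :150]=0;m[:200]=0;m[280:]=0;m[:,270:]=0
c=max(cv2.findContours(m,0,2)[0],key=cv2.contourArea); rect=cv2.minAreaRect(c); print(rect)
print([onz('top',q,.014).round(4) for q in cv2.boxPoints(rect)], onz('top',rect[0],.009))
hs=cv2.cvtColor(s,cv2.COLOR_RGB2HSV); m=cv2.inRange(hs,(100,120,80),(120,255,255)); m[:255]=0;m[:,:270]=0
ys,xs=np.where(m>0);c2=np.array([xs.mean(),ys.mean()]);print('tri tray',tri(c2,rect[0]))
for n,uv in(('tin',(227,184)),('drop',(177,191)),('tray',(217,248)),('pointer',(325,228))): print(n,W[uv[1],uv[0]])
for n,uv in(('tin',(240,271)),('drop',(261,312))): print(n,S[uv[1],uv[0]])
for w in(W,S):
    P=w.reshape(-1,3);P=P[~np.isnan(P[:,0])]
    for z in np.arange(.2,1.0,.1):
        q=P[(P[:,2]>z)&(P[:,2]<z+.1)&(P[:,0]>.45)&(abs(P[:,1])<.35)]
        print(round(z,1),len(q), q.min(0).round(2) if len(q) else '')
E
```

```text
((216.6928253173828, 248.6109161376953), (46.97018051147461, 47.0870246887207), 6.709836959838867)
[array([0.3887, 0.4003, 0.014 ]), array([0.5224, 0.3882, 0.014 ]), array([0.5085, 0.2534, 0.014 ]), array([0.375 , 0.2668, 0.014 ])] [0.44827788 0.32758377 0.009     ]
tri tray (array([0.44695927, 0.32865093, 0.00118049]), np.float64(0.0026889375323199374))
tin [0.63337488 0.30034598 0.03173707]
drop [0.60237518 0.43047626 0.10827948]
tray [0.45002328 0.32701344 0.00559431]
pointer [0.51101176 0.01852082 0.03103289]
tin [0.62916844 0.29187273 0.03446313]
drop [0.61111448 0.46772626 0.0757384 ]
0.2 332 [0.6  0.02 0.2 ]
0.3 2333 [ 0.62 -0.3   0.3 ]
0.4 9317 [ 0.81 -0.3   0.4 ]
0.5 11860 [ 0.84 -0.28  0.5 ]
0.6 584 [ 0.88 -0.22  0.6 ]
0.7 0 
0.8 0 
0.9 0 
0.2 3598 [ 0.59 -0.35  0.2 ]
0.3 2669 [ 0.61 -0.35  0.3 ]
0.4 4055 [ 0.81 -0.35  0.4 ]
0.5 3287 [ 0.85 -0.35  0.5 ]
0.6 1637 [ 0.88 -0.27  0.6 ]
0.7 0 
0.8 0 
0.9 0
```

View pics/o_top.png

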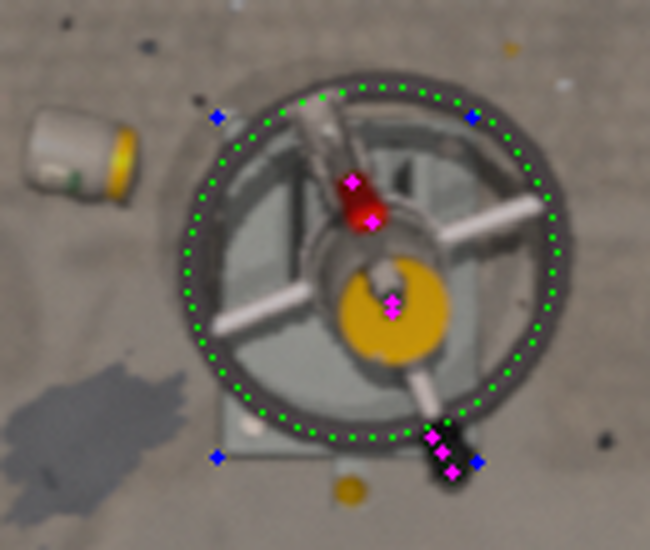

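View pics/o_side.png

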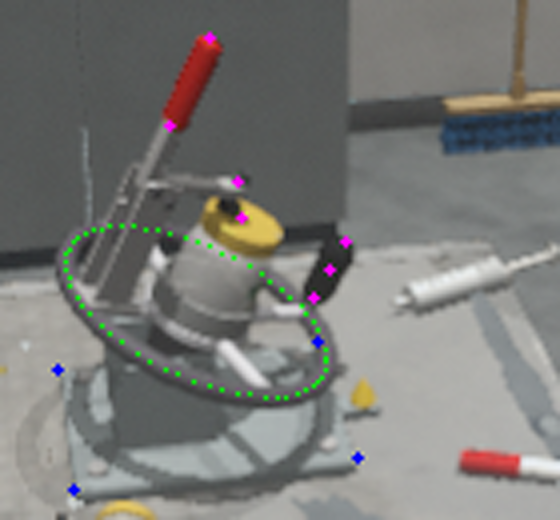

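The overlay fits to within 1–2 px. The mixer is at (0.6305, 0.019) with yaw near 0.01 and the wheel at about -0.385. The tray centre is (0.448, 0.328), yaw about -0.09. Now I'll write the planning helper.

```bash
cat >> h.py <<'E'
P0=[.6305,.0188,.01,-.385]
def toolR(pitch,yaw): return Rn.from_euler('xyz',[np.pi,pitch,yaw])
def plan(tgt,R,grasp=True):
    """tgt = grasp point target"""
    o=r.observe(); Rc=Rn.from_euler('xyz',o['tool_rot']); 
    tcp=np.array(tgt)-(R.as_matrix()[:,2]*.003 if grasp else 0)
    rv=(Rc.inv()*R).as_rotvec(degrees=True)
    print('t',round(o['time_s'],2),'pos',o['ee_pos'].round(4),'rpy',np.degrees(o['tool_rot']).round(2),'F',o['force'].round(1),'w',round(o['width'],4))
    print('rotvec deg(tool)',rv.round(2),' shift after rot cm',(R.inv().apply(tcp-o['ee_pos'])*100).round(2),' before rot',(Rc.inv().apply(tcp-o['ee_pos'])*100).round(2), 'tcp',tcp.round(4))
E
python3 - <<'E'
from h import *
f=frames(P0); R=toolR(-np.radians(25),.01)
g=cup(P0,(-.1,0,.04))[0]; print(g)
plan(g,R); plan(g+.1*f['a'],R)
E
```

```text
[ 0.5299794  -0.01976303  0.10208412]
t 0.1 pos [ 0.2786 -0.6144  0.2269] rpy [-179.94    0.     24.39] F [-0.4 -0.5  0.8] w 0.0942
rotvec deg(tool) [-5.26 24.65 23.42]  shift after rot cm [ 18.04 -59.21  21.88]  before rot [ 47.33 -43.82  12.25] tcp [ 0.5287 -0.0198  0.1048]
t 0.1 pos [ 0.2786 -0.6144  0.2269] rpy [-179.94    0.     24.39] F [-0.4 -0.5  0.8] w 0.0942
rotvec deg(tool) [-5.26 24.65 23.42]  shift after rot cm [ 18.04 -59.21  11.88]  before rot [ 43.47 -45.53   3.19] tcp [ 0.4865 -0.0202  0.1954]
```

```bash
python3 -m pendant '[{"fingers":1,"x":2.5,"y":-2.5,"ax":-0.5,"ay":2.4,"az":2.3},{"fingers":1,"x":2.5,"y":-2.5,"ax":-0.5,"ay":2.4,"az":2.3},{"fingers":1,"x":2.5,"y":-2.5,"ax":-0.5,"ay":2.4,"az":2.3},{"fingers":1,"x":2.5,"y":-2.5,"ax":-0.5,"ay":2.4,"az":2.3},{"fingers":1,"x":2.5,"y":-2.5,"ax":-0.5,"ay":2.4,"az":2.3},{"fingers":1,"x":2.5,"y":-2.5,"ax":-0.5,"ay":2.4,"az":2.3},{"fingers":1,"x":2,"y":-2.5,"ax":-0.5,"ay":2.4,"az":2.3},{"fingers":1,"x":2,"y":-2.5,"ax":-0.5,"ay":2.4,"az":2.3},{"fingers":1,"x":1,"y":-2.5,"ax":-0.5,"ay":2.4,"az":2.3},{"fingers":1,"x":1,"y":-2.5,"ax":-0.5,"ay":2.4,"az":2.3}]' 15; python3 - <<'E'
from h import *
f=frames(P0); R=toolR(-np.radians(25),.01)
g=cup(P0,(-.1,0,.04))[0]
plan(g+.1*f['a'],R); print(r.observe()['joint_positions'].round(2))
E
```

```text
t 0.1 pos [ 0.2786 -0.6144  0.2269] rpy [-179.94    0.     24.39] F [-0.4 -0.5  0.8] w 0.0942
rotvec deg(tool) [-5.26 24.65 23.42]  shift after rot cm [ 18.04 -59.21  11.88]  before rot [ 43.47 -45.53   3.19] tcp [ 0.4865 -0.0202  0.1954]
[ 1.    0.43  0.07  1.61 -0.03  1.11 -0.07]validation failed for argument at $[0]...
```

```bash
python3 -m pendant '[{"fingers":1,"x":2.5,"y":-2.5,"z":0,"ax":-0.5,"ay":2.4,"az":2.3},{"fingers":1,"x":2.5,"y":-2.5,"z":0,"ax":-0.5,"ay":2.4,"az":2.3},{"fingers":1,"x":2.5,"y":-2.5,"z":0,"ax":-0.5,"ay":2.4,"az":2.3},{"fingers":1,"x":2.5,"y":-2.5,"z":0,"ax":-0.5,"ay":2.4,"az":2.3},{"fingers":1,"x":2.5,"y":-2.5,"z":0,"ax":-0.5,"ay":2.4,"az":2.3},{"fingers":1,"x":2.5,"y":-2.5,"z":0,"ax":-0.5,"ay":2.4,"az":2.3},{"fingers":1,"x":2,"y":-2.5,"z":0,"ax":-0.5,"ay":2.4,"az":2.3},{"fingers":1,"x":2,"y":-2.5,"z":0,"ax":-0.5,"ay":2.4,"az":2.3},{"fingers":1,"x":1,"y":-2.5,"z":0,"ax":-0.5,"ay":2.4,"az":2.3},{"fingers":1,"x":1,"y":-2.5,"z":0,"ax":-0.5,"ay":2.4,"az":2.3}]' 15; python3 - <<'E'
from h import *
f=frames(P0); R=toolR(-np.radians(25),.01)
g=cup(P0,(-.1,0,.04))[0]
plan(g+.1*f['a'],R); print(r.observe()['joint_positions'].round(2))
E
```

```text
time_s: 1.1
ee_pos: [0.4165, -0.3169, 0.2575]
tool_rot: [-3.141, -0.426, 0.016]
force: [0.4, -0.4, 0.2]
width: 0.0938
t 1.1 pos [ 0.4165 -0.3169  0.2575] rpy [-179.99  -24.42    0.94] F [ 0.4 -0.4  0.2] w 0.0938
rotvec deg(tool) [-0.16  0.58  0.34]  shift after rot cm [  3.99 -29.6    8.71]  before rot [  4.25 -29.55   8.75] tcp [ 0.4865 -0.0202  0.1954]
[ 0.81  0.01 -0.1   2.14 -0.43  0.72 -0.56]
```

```bash
python3 -m pendant '[{"fingers":1,"x":0.5,"y":-3.5,"z":1,"ax":-0.2,"ay":0.6,"az":0.3},{"fingers":1,"x":0.5,"y":-3.5,"z":1,"ax":0,"ay":0,"az":0},{"fingers":1,"x":0.5,"y":-3.5,"z":1,"ax":0,"ay":0,"az":0},{"fingers":1,"x":0.5,"y":-3.5,"z":1,"ax":0,"ay":0,"az":0},{"fingers":1,"x":0.5,"y":-3.5,"z":1,"ax":0,"ay":0,"az":0},{"fingers":1,"x":0.5,"y":-3.5,"z":1,"ax":0,"ay":0,"az":0},{"fingers":1,"x":0.5,"y":-3.5,"z":1,"ax":0,"ay":0,"az":0},{"fingers":1,"x":0.5,"y":-3.5,"z":1,"ax":0,"ay":0,"az":0},{"fingers":1,"x":0,"y":-1.6,"z":0.7,"ax":0,"ay":0,"az":0},{"fingers":1,"x":0,"y":0,"z":0,"ax":0,"ay":0,"az":0}]' 15; python3 - <<'E'
from h import *
f=frames(P0); R=toolR(-np.radians(25),.01)
g=cup(P0,(-.1,0,.04))[0]
plan(g+.1*f['a'],R); plan(g,R);print(r.observe()['joint_positions'].round(2))
p,d=r.capture('side');crop(p,175,60,335,240,3,'pics/a1.png')
p,d=r.capture('top');crop(p,255,130,385,260,4,'pics/a2.png')
E
```

```text
time_s: 2.1
ee_pos: [0.4854, -0.0192, 0.1944]
tool_rot: [3.14, -0.434, 0.016]
force: [-0.1, 0.2, -0.3]
width: 0.094
t 2.1 pos [ 0.4854 -0.0192  0.1944] rpy [179.92 -24.89   0.91] F [-0.1  0.2 -0.3] w 0.094
rotvec deg(tool) [-0.06  0.11  0.31]  shift after rot cm [ 0.14  0.1  -0.05]  before rot [ 0.14  0.1  -0.05] tcp [ 0.4865 -0.0202  0.1954]
t 2.1 pos [ 0.4854 -0.0192  0.1944] rpy [179.92 -24.89   0.91] F [-0.1  0.2 -0.3] w 0.094
rotvec deg(tool) [-0.06  0.11  0.31]  shift after rot cm [0.14 0.1  9.95]  before rot [0.16 0.11 9.95] tcp [ 0.5287 -0.0198  0.1048]
[ 0.53 -0.02 -0.64  2.33  0.06  0.4  -1.71]
```

View pics/a1.png

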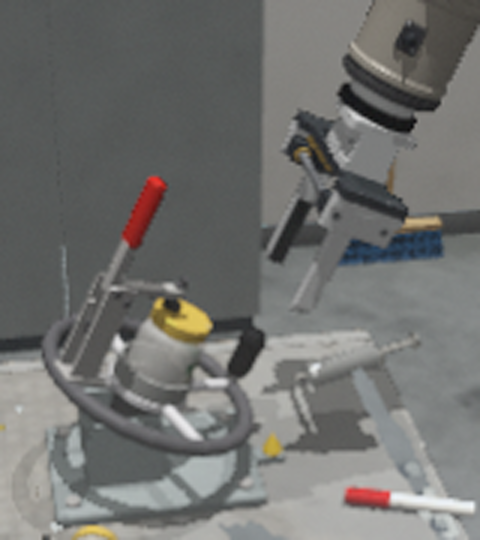

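The hand is in line above the knob (knob at crop (247,353)) with the jaws straddling it. Going down now.

```bash
python3 -m pendant '[{"fingers":1,"x":0.15,"y":0.1,"z":1.5,"ax":0,"ay":0,"az":0.3},{"fingers":1,"x":0,"y":0,"z":1.5,"ax":0,"ay":0,"az":0},{"fingers":1,"x":0,"y":0,"z":1.5,"ax":0,"ay":0,"az":0},{"fingers":1,"x":0,"y":0,"z":1.5,"ax":0,"ay":0,"az":0},{"fingers":1,"x":0,"y":0,"z":1.5,"ax":0,"ay":0,"az":0},{"fingers":1,"x":0,"y":0,"z":1.5,"ax":0,"ay":0,"az":0},{"fingers":0.7,"x":0,"y":0,"z":0.9,"ax":0,"ay":0,"az":0},{"fingers":0.5,"x":0,"y":0,"z":0,"ax":0,"ay":0,"az":0},{"fingers":0.4,"x":0,"y":0,"z":0,"ax":0,"ay":0,"az":0},{"fingers":0.4,"x":0,"y":0,"z":0,"ax":0,"ay":0,"az":0}]' 15; python3 - <<'E'
from h import *
f=frames(P0); R=toolR(-np.radians(25),.01)
g=cup(P0,(-.1,0,.04))[0]
plan(g,R);print(r.observe()['joint_positions'].round(2))
p,d=r.capture('side');crop(p,175,60,335,240,3,'pics/a3.png')
p,d=r.capture('top');crop(p,255,130,385,260,4,'pics/a4.png')
E
```

```text
time_s: 3.2
ee_pos: [0.5287, -0.0226, 0.1066]
tool_rot: [-3.141, -0.436, 0.006]
force: [0.3, 0.3, 0.7]
width: 0.0652
t 3.2 pos [ 0.5287 -0.0226  0.1066] rpy [-179.99  -24.99    0.35] F [0.3 0.3 0.7] w 0.0652
rotvec deg(tool) [ 0.08  0.01 -0.2 ]  shift after rot cm [-0.07 -0.28  0.16]  before rot [-0.07 -0.28  0.16] tcp [ 0.5287 -0.0198  0.1048]
[ 0.3   0.22 -0.44  2.34  0.69  0.22 -2.33]
```

View pics/a3.png

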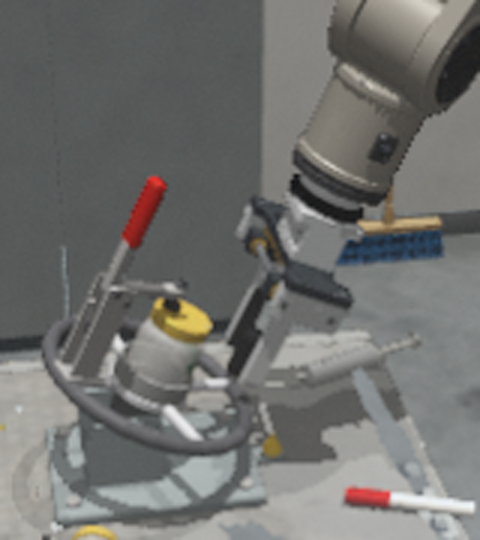

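View pics/a4.png

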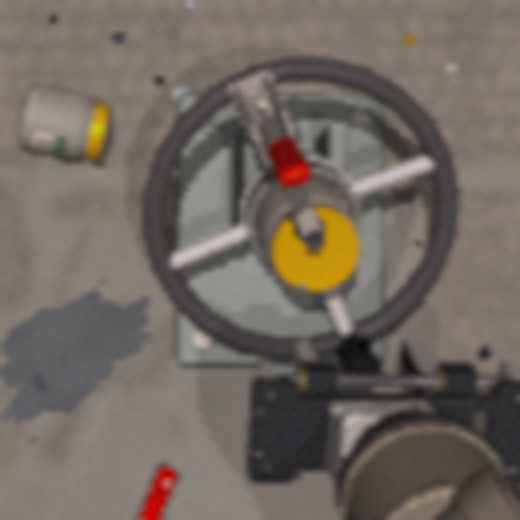

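j6 is near its lower limit (0.22) and j7 is heading for its own (-2.33). I'll ease the tilt to about 15° and yaw the hand about 20° around the knob before gripping.

```bash
python3 -m pendant '[{"fingers":0.6,"x":0,"y":-0.1,"z":0,"ax":0,"ay":-1.2,"az":-2.5},{"fingers":0.6,"x":0,"y":-0.1,"z":0,"ax":0,"ay":-1.2,"az":-2.5},{"fingers":0.6,"x":0,"y":0,"z":0,"ax":0,"ay":-1.2,"az":-2.5},{"fingers":0.6,"x":0,"y":0,"z":0,"ax":0,"ay":-1.2,"az":-2.5},{"fingers":0.6,"x":0,"y":0,"z":0,"ax":0,"ay":-1.2,"az":-2.5},{"fingers":0.6,"x":0,"y":0,"z":0,"ax":0,"ay":-1.2,"az":-2.5},{"fingers":0.6,"x":0,"y":0,"z":0,"ax":0,"ay":-1.2,"az":-2.5},{"fingers":0.6,"x":0,"y":0,"z":0,"ax":0,"ay":-1.2,"az":-2.5},{"fingers":0.6,"x":0,"y":0,"z":0,"ax":0,"ay":0,"az":0},{"fingers":0.6,"x":0,"y":0,"z":0,"ax":0,"ay":0,"az":0}]' 15; python3 - <<'E'
from h import *
R=Rn.from_euler('xyz',r.observe()['tool_rot'])
g=cup(P0,(-.1,0,.04))[0]
plan(g,R);print(r.observe()['joint_positions'].round(2))
E
```

```text
time_s: 4.3
ee_pos: [0.5286, -0.0202, 0.1061]
tool_rot: [3.021, -0.246, 0.364]
force: [-0.7, -0.3, -0.0]
width: 0.056
t 4.3 pos [ 0.5286 -0.0202  0.1061] rpy [173.1  -14.09  20.84] F [-0.7 -0.3 -0. ] w 0.056
rotvec deg(tool) [0. 0. 0.]  shift after rot cm [ 0.04 -0.05  0.13]  before rot [ 0.04 -0.05  0.13] tcp [ 0.5292 -0.0197  0.105 ]
[ 0.47  0.29 -0.66  2.21  0.54  0.49 -1.83]
```

```bash
python3 -m pendant '[{"fingers":0.2,"x":0,"y":0,"z":0.1,"ax":0,"ay":0,"az":0},{"fingers":0.1,"x":0,"y":0,"z":0,"ax":0,"ay":0,"az":0},{"fingers":0.1,"x":0,"y":0,"z":0,"ax":0,"ay":0,"az":0},{"fingers":0.1,"x":0,"y":0,"z":0,"ax":0,"ay":0,"az":0},{"fingers":0.1,"x":0,"y":0,"z":0,"ax":0,"ay":0,"az":0},{"fingers":0.1,"x":0,"y":0,"z":0,"ax":0,"ay":0,"az":0},{"fingers":0.1,"x":0,"y":0,"z":0,"ax":0,"ay":0,"az":0},{"fingers":0.1,"x":0,"y":0,"z":0,"ax":0,"ay":0,"az":0},{"fingers":0.1,"x":0,"y":0,"z":0,"ax":0,"ay":0,"az":0},{"fingers":0.1,"x":0,"y":0,"z":0,"ax":0,"ay":0,"az":0}]' 20; cat >> h.py <<'E'
def wheel():
    o=r.observe();Rt=Rn.from_euler('xyz',o['tool_rot']); g=o['ee_pos']+Rt.as_matrix()[:,2]*.003
    f=frames(P0); d=g-f['C']; U,V,A=d@f['u'],d@f['v'],d@f['a']
    th=np.arctan2(V,-U); return th,np.hypot(U,V),A,g,Rt
def arc(th_list,th0=None,rad=.1,h=None):
    """tool-frame shift rows (cm) for knob angle sequence from current, constant orientation"""
    th,rho,A,g,Rt=wheel(); print('theta',round(th,3),'rho',rho.round(4),'h',A.round(4))
    f=frames(P0)
    pt=lambda t,q=.1,hh=.04: f['C']+q*(-np.cos(t)*f['u']+np.sin(t)*f['v'])+hh*f['a']
    prev=pt(th if th0 is None else th0)
    for t in th_list:
        q=pt(t); print(round(t,3),(Rt.inv().apply(q-prev)*100).round(2)); prev=q
E
python3 - <<'E'
from h import *
print(wheel()[:3]); o=r.observe();print(o['joint_positions'].round(2),o['force'])
arc(np.arange(-.285,.72,.1),-.385)
E
```

```text
time_s: 5.3
ee_pos: [0.5288, -0.0202, 0.1049]
tool_rot: [3.021, -0.245, 0.365]
force: [0.3, -2.5, -1.2]
width: 0.0254
(np.float64(-0.38822164495732603), np.float64(0.10047287247429634), np.float64(0.040117897565429494))
[ 0.46  0.29 -0.66  2.21  0.54  0.49 -1.83] [ 0.29047818 -2.49101825 -1.23344257]
theta -0.388 rho 0.1005 h 0.0401
-0.285 [ 0.01 -1.    0.03]
-0.185 [ 0.11 -0.99  0.01]
-0.085 [ 0.21 -0.98 -0.01]
0.015 [ 0.3  -0.95 -0.02]
0.115 [ 0.4  -0.92 -0.04]
0.215 [ 0.48 -0.87 -0.06]
0.315 [ 0.57 -0.82 -0.07]
0.415 [ 0.65 -0.76 -0.09]
0.515 [ 0.72 -0.69 -0.1 ]
0.615 [ 0.78 -0.61 -0.11]
0.715 [ 0.84 -0.53 -0.12]
```

Gripped at 25.4 mm; the wheel reads -0.388 at radius 100.5 mm, which matches the fit. Starting the turn.

```bash
python3 -m pendant '[{"fingers":0.1,"x":0,"y":-1,"z":0.03,"ax":0,"ay":0,"az":0},{"fingers":0.1,"x":0.1,"y":-1,"z":0,"ax":0,"ay":0,"az":0},{"fingers":0.1,"x":0.2,"y":-1,"z":0,"ax":0,"ay":0,"az":0},{"fingers":0.1,"x":0.3,"y":-0.95,"z":0,"ax":0,"ay":0,"az":0},{"fingers":0.1,"x":0.4,"y":-0.9,"z":-0.05,"ax":0,"ay":0,"az":0},{"fingers":0.1,"x":0.5,"y":-0.9,"z":-0.05,"ax":0,"ay":0,"az":0},{"fingers":0.1,"x":0.55,"y":-0.8,"z":-0.1,"ax":0,"ay":0,"az":0},{"fingers":0.1,"x":0.65,"y":-0.75,"z":-0.1,"ax":0,"ay":0,"az":0},{"fingers":0.1,"x":0.7,"y":-0.7,"z":-0.1,"ax":0,"ay":0,"az":0},{"fingers":0.1,"x":0.8,"y":-0.6,"z":-0.1,"ax":0,"ay":0,"az":0}]' 20; python3 - <<'E'
from h import *
o=r.observe();print(o['joint_positions'].round(2),o['force'],o['width'])
arc(np.arange(.715,1.72,.1),.615)
E
```

```text
time_s: 6.3
ee_pos: [0.538, 0.0749, 0.1094]
tool_rot: [3.021, -0.245, 0.365]
force: [11.3, -7.2, -10.5]
width: 0.0253
[ 0.25  0.31 -0.65  2.17  0.61  0.55 -2.08] [ 11.31338386  -7.21843947 -10.47163322] 0.025308701984285673
theta 0.607 rho 0.0998 h 0.0399
0.715 [ 0.84 -0.53 -0.12]
0.815 [ 0.88 -0.45 -0.14]
0.915 [ 0.92 -0.35 -0.14]
1.015 [ 0.95 -0.26 -0.15]
1.115 [ 0.97 -0.16 -0.16]
1.215 [ 0.98 -0.06 -0.16]
1.315 [ 0.99  0.04 -0.17]
1.415 [ 0.98  0.14 -0.17]
1.515 [ 0.96  0.24 -0.17]
1.615 [ 0.93  0.33 -0.16]
1.715 [ 0.89  0.42 -0.16]
```

```bash
cat >> h.py <<'E'
def arc2(t0,n,dt,az):
    th,rho,A,g,Rt=wheel(); o=r.observe()
    print('theta',round(th,3),'rho',rho.round(4),'h',A.round(4),'q',o['joint_positions'].round(2),'F',o['force'].round(1),'w',round(o['width'],4))
    f=frames(P0)
    pt=lambda t,q=.1,hh=.04: f['C']+q*(-np.cos(t)*f['u']+np.sin(t)*f['v'])+hh*f['a']
    prev=pt(t0)
    for i in range(n):
        t=t0+dt*(i+1); q=pt(t); print(round(t,3),(Rt.inv().apply(q-prev)*100).round(2)); prev=q
        Rt=Rt*Rn.from_rotvec([0,0,np.radians(az)])
E
python3 -c "
from h import *
arc2(.615,10,.1,-1)"
```

```text
theta 0.607 rho 0.0998 h 0.0399 q [ 0.25  0.31 -0.65  2.17  0.61  0.55 -2.08] F [ 11.3  -7.2 -10.5] w 0.0253
0.715 [ 0.84 -0.53 -0.12]
0.815 [ 0.89 -0.43 -0.14]
0.915 [ 0.94 -0.32 -0.14]
1.015 [ 0.97 -0.21 -0.15]
1.115 [ 0.98 -0.09 -0.16]
1.215 [ 0.99  0.02 -0.16]
1.315 [ 0.98  0.14 -0.17]
1.415 [ 0.95  0.26 -0.17]
1.515 [ 0.91  0.37 -0.17]
1.615 [ 0.87  0.47 -0.16]
```

```bash
python3 -m pendant '[{"fingers":0.1,"x":0.85,"y":-0.55,"z":-0.12,"ax":0,"ay":0,"az":-1},{"fingers":0.1,"x":0.9,"y":-0.45,"z":-0.14,"ax":0,"ay":0,"az":-1},{"fingers":0.1,"x":0.95,"y":-0.3,"z":-0.15,"ax":0,"ay":0,"az":-1},{"fingers":0.1,"x":0.95,"y":-0.2,"z":-0.15,"ax":0,"ay":0,"az":-1},{"fingers":0.1,"x":1,"y":-0.1,"z":-0.15,"ax":0,"ay":0,"az":-1},{"fingers":0.1,"x":1,"y":0,"z":-0.15,"ax":0,"ay":0,"az":-1},{"fingers":0.1,"x":1,"y":0.15,"z":-0.17,"ax":0,"ay":0,"az":-1},{"fingers":0.1,"x":0.95,"y":0.25,"z":-0.17,"ax":0,"ay":0,"az":-1},{"fingers":0.1,"x":0.9,"y":0.35,"z":-0.17,"ax":0,"ay":0,"az":-1},{"fingers":0.1,"x":0.85,"y":0.45,"z":-0.17,"ax":0,"ay":0,"az":-1}]' 20; python3 -c "
from h import *
arc2(1.615,10,.1,-1)"
```

```text
time_s: 7.3
ee_pos: [0.6148, 0.1176, 0.1452]
tool_rot: [2.979, -0.217, 0.543]
force: [0.2, -6.9, -7.2]
width: 0.0258
theta 1.602 rho 0.0989 h 0.0397 q [ 0.22  0.4  -0.7   1.97  0.61  0.71 -1.9 ] F [ 0.2 -6.9 -7.2] w 0.0258
1.715 [ 0.8   0.57 -0.16]
1.815 [ 0.73  0.66 -0.16]
1.915 [ 0.65  0.75 -0.15]
2.015 [ 0.56  0.82 -0.14]
2.115 [ 0.46  0.88 -0.13]
2.215 [ 0.35  0.93 -0.12]
2.315 [ 0.24  0.96 -0.11]
2.415 [ 0.13  0.99 -0.09]
2.515 [ 0.01  1.   -0.08]
2.615 [-0.11  0.99 -0.06]
```

```bash
python3 -c "
from h import *
arc2(1.615,10,.1,0)"
```

```text
theta 1.602 rho 0.0989 h 0.0397 q [ 0.22  0.4  -0.7   1.97  0.61  0.71 -1.9 ] F [ 0.2 -6.9 -7.2] w 0.0258
1.715 [ 0.8   0.57 -0.16]
1.815 [ 0.74  0.65 -0.16]
1.915 [ 0.67  0.72 -0.15]
2.015 [ 0.6   0.79 -0.14]
2.115 [ 0.52  0.85 -0.13]
2.215 [ 0.43  0.89 -0.12]
2.315 [ 0.34  0.93 -0.11]
2.415 [ 0.24  0.96 -0.09]
2.515 [ 0.15  0.99 -0.08]
2.615 [ 0.05  1.   -0.06]
```

```bash
python3 -m pendant '[{"fingers":0.1,"x":0.8,"y":0.6,"z":-0.16,"ax":0,"ay":0,"az":0},{"fingers":0.1,"x":0.75,"y":0.65,"z":-0.16,"ax":0,"ay":0,"az":0},{"fingers":0.1,"x":0.65,"y":0.7,"z":-0.15,"ax":0,"ay":0,"az":0},{"fingers":0.1,"x":0.6,"y":0.8,"z":-0.14,"ax":0,"ay":0,"az":0},{"fingers":0.1,"x":0.5,"y":0.85,"z":-0.13,"ax":0,"ay":0,"az":0},{"fingers":0.1,"x":0.45,"y":0.9,"z":-0.12,"ax":0,"ay":0,"az":0},{"fingers":0.1,"x":0.35,"y":0.95,"z":-0.1,"ax":0,"ay":0,"az":0},{"fingers":0.1,"x":0.25,"y":0.95,"z":-0.1,"ax":0,"ay":0,"az":0},{"fingers":0.1,"x":0.15,"y":1,"z":-0.1,"ax":0,"ay":0,"az":0},{"fingers":0.1,"x":0.05,"y":1,"z":-0.05,"ax":0,"ay":0,"az":0}]' 20; python3 -c "
from h import *
arc2(2.615,10,.1,0)
p,d=r.capture('side');crop(p,175,0,335,240,2.5,'pics/b1.png')
"
```

```text
time_s: 8.3
ee_pos: [0.6904, 0.0695, 0.1807]
tool_rot: [2.98, -0.22, 0.543]
force: [-2.5, -1.1, -15.8]
width: 0.0261
theta 2.617 rho 0.0997 h 0.0401 q [ 0.31  0.46 -0.7   1.79  0.56  0.81 -1.71] F [ -2.5  -1.1 -15.8] w 0.0261
2.715 [-0.05  1.   -0.05]
2.815 [-0.15  0.99 -0.03]
2.915 [-0.24  0.97 -0.02]
3.015 [-0.34  0.94 -0.  ]
3.115 [-0.43  0.9   0.02]
3.215 [-0.52  0.86  0.03]
3.315 [-0.6   0.8   0.05]
3.415 [-0.67  0.74  0.06]
3.515 [-0.74  0.67  0.08]
3.615 [-0.8   0.59  0.09]
```

View pics/b1.png

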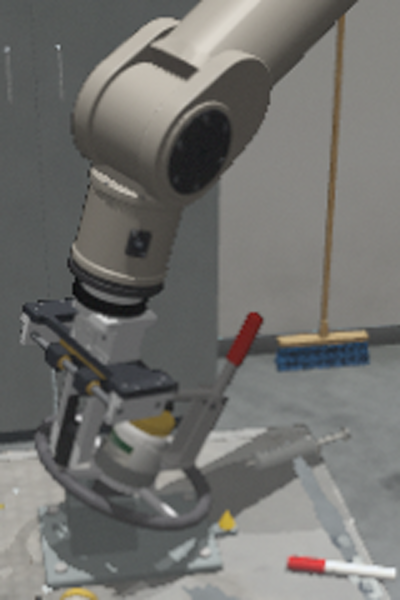

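The wheel follows, and the lever at crop (245,340) is well clear of the hand.

```bash
python3 -m pendant '[{"fingers":0.1,"x":-0.05,"y":1,"z":-0.05,"ax":0,"ay":0,"az":0},{"fingers":0.1,"x":-0.15,"y":1,"z":-0.03,"ax":0,"ay":0,"az":0},{"fingers":0.1,"x":-0.25,"y":0.95,"z":0,"ax":0,"ay":0,"az":0},{"fingers":0.1,"x":-0.35,"y":0.95,"z":0,"ax":0,"ay":0,"az":0},{"fingers":0.1,"x":-0.45,"y":0.9,"z":0.02,"ax":0,"ay":0,"az":0},{"fingers":0.1,"x":-0.5,"y":0.85,"z":0.03,"ax":0,"ay":0,"az":0},{"fingers":0.1,"x":-0.6,"y":0.8,"z":0.05,"ax":0,"ay":0,"az":0},{"fingers":0.1,"x":-0.65,"y":0.75,"z":0.06,"ax":0,"ay":0,"az":0},{"fingers":0.1,"x":-0.75,"y":0.65,"z":0.08,"ax":0,"ay":0,"az":0},{"fingers":0.1,"x":-0.8,"y":0.6,"z":0.1,"ax":0,"ay":0,"az":0}]' 20; python3 -c "
from h import *
arc2(3.615,10,.1,0)
arc2(3.615,10,.1,1)
"
```

```text
time_s: 9.35
ee_pos: [0.6943, -0.0263, 0.1825]
tool_rot: [2.979, -0.223, 0.544]
force: [3.4, 3.2, -11.1]
width: 0.0261
theta -2.669 rho 0.1007 h 0.0405 q [ 0.47  0.45 -0.71  1.8   0.52  0.78 -1.53] F [  3.4   3.2 -11.1] w 0.0261
3.715 [-0.86  0.5   0.11]
3.815 [-0.9   0.42  0.12]
3.915 [-0.94  0.32  0.13]
4.015 [-0.96  0.23  0.14]
4.115 [-0.98  0.13  0.15]
4.215 [-0.99  0.03  0.15]
4.315 [-0.98 -0.07  0.16]
4.415 [-0.97 -0.17  0.16]
4.515 [-0.95 -0.27  0.16]
4.615 [-0.92 -0.36  0.16]
theta -2.669 rho 0.1007 h 0.0405 q [ 0.47  0.45 -0.71  1.8   0.52  0.78 -1.53] F [  3.4   3.2 -11.1] w 0.0261
3.715 [-0.86  0.5   0.11]
3.815 [-0.89  0.43  0.12]
3.915 [-0.93  0.36  0.13]
4.015 [-0.95  0.28  0.14]
4.115 [-0.97  0.2   0.15]
4.215 [-0.98  0.12  0.15]
4.315 [-0.99  0.03  0.16]
4.415 [-0.99 -0.05  0.16]
4.515 [-0.98 -0.13  0.16]
4.615 [-0.96 -0.21  0.16]
```

```bash
python3 -m pendant '[{"fingers":0.1,"x":-0.85,"y":0.5,"z":0.1,"ax":0,"ay":0,"az":0},{"fingers":0.1,"x":-0.9,"y":0.4,"z":0.1,"ax":0,"ay":0,"az":0},{"fingers":0.1,"x":-0.95,"y":0.3,"z":0.13,"ax":0,"ay":0,"az":0},{"fingers":0.1,"x":-0.95,"y":0.25,"z":0.13,"ax":0,"ay":0,"az":0},{"fingers":0.1,"x":-1,"y":0.15,"z":0.15,"ax":0,"ay":0,"az":0},{"fingers":0.1,"x":-1,"y":0.05,"z":0.15,"ax":0,"ay":0,"az":0},{"fingers":0.1,"x":-1,"y":-0.05,"z":0.15,"ax":0,"ay":0,"az":0},{"fingers":0.1,"x":-0.95,"y":-0.15,"z":0.15,"ax":0,"ay":0,"az":0},{"fingers":0.1,"x":-0.95,"y":-0.25,"z":0.15,"ax":0,"ay":0,"az":0},{"fingers":0.1,"x":-0.9,"y":-0.35,"z":0.15,"ax":0,"ay":0,"az":0}]' 20; python3 -c "
from h import *
arc2(4.615,10,.1,0)
"
```

```text
time_s: 10.35
ee_pos: [0.6233, -0.0818, 0.1498]
tool_rot: [2.979, -0.223, 0.543]
force: [15.2, 1.8, -24.2]
width: 0.0261
theta -1.68 rho 0.1012 h 0.0411 q [ 0.61  0.39 -0.72  1.97  0.49  0.65 -1.45] F [ 15.2   1.8 -24.2] w 0.0261
4.715 [-0.88 -0.45  0.16]
4.815 [-0.83 -0.54  0.16]
4.915 [-0.77 -0.62  0.15]
5.015 [-0.7  -0.69  0.15]
5.115 [-0.63 -0.76  0.14]
5.215 [-0.55 -0.82  0.13]
5.315 [-0.47 -0.88  0.12]
5.415 [-0.38 -0.92  0.11]
5.515 [-0.28 -0.95  0.1 ]
5.615 [-0.19 -0.98  0.08]
```

```bash
python3 -m pendant '[{"fingers":0.1,"x":-0.9,"y":-0.4,"z":0.2,"ax":0,"ay":0,"az":0},{"fingers":0.1,"x":-0.85,"y":-0.5,"z":0.2,"ax":0,"ay":0,"az":0},{"fingers":0.1,"x":-0.75,"y":-0.6,"z":0.18,"ax":0,"ay":0,"az":0},{"fingers":0.1,"x":-0.7,"y":-0.7,"z":0.16,"ax":0,"ay":0,"az":0},{"fingers":0.1,"x":-0.65,"y":-0.75,"z":0.15,"ax":0,"ay":0,"az":0},{"fingers":0.1,"x":-0.55,"y":-0.8,"z":0.15,"ax":0,"ay":0,"az":0},{"fingers":0.1,"x":-0.45,"y":-0.9,"z":0.13,"ax":0,"ay":0,"az":0},{"fingers":0.1,"x":-0.4,"y":-0.9,"z":0.12,"ax":0,"ay":0,"az":0},{"fingers":0.1,"x":-0.3,"y":-0.95,"z":0.1,"ax":0,"ay":0,"az":0},{"fingers":0.1,"x":-0.2,"y":-1,"z":0.1,"ax":0,"ay":0,"az":0}]' 20; python3 -c "
from h import *
th=wheel()[0]+2*np.pi
arc2(th,7,(2*np.pi-th)/7,0)
"
```

```text
time_s: 11.35
ee_pos: [0.5427, -0.046, 0.1115]
tool_rot: [2.978, -0.222, 0.543]
force: [-1.8, -2.3, 10.5]
width: 0.0259
theta -0.687 rho 0.1008 h 0.0403 q [ 0.56  0.31 -0.71  2.18  0.54  0.51 -1.59] F [-1.8 -2.3 10.5] w 0.0259
5.694 [-0.11 -0.97  0.07]
5.792 [-0.01 -0.98  0.06]
5.89 [ 0.08 -0.98  0.04]
5.989 [ 0.18 -0.97  0.03]
6.087 [ 0.27 -0.94  0.01]
6.185 [ 0.36 -0.91 -0.01]
6.283 [ 0.44 -0.87 -0.02]
```

```bash
python3 -m pendant '[{"fingers":0.1,"x":-0.1,"y":-0.95,"z":0.05,"ax":0,"ay":0,"az":0},{"fingers":0.1,"x":0,"y":-1,"z":0.05,"ax":0,"ay":0,"az":0},{"fingers":0.1,"x":0.1,"y":-1,"z":0.05,"ax":0,"ay":0,"az":0},{"fingers":0.1,"x":0.2,"y":-0.95,"z":0,"ax":0,"ay":0,"az":0},{"fingers":0.1,"x":0.25,"y":-0.95,"z":0,"ax":0,"ay":0,"az":0},{"fingers":0.1,"x":0.35,"y":-0.9,"z":0,"ax":0,"ay":0,"az":0},{"fingers":0.1,"x":0.4,"y":-0.75,"z":0,"ax":0,"ay":0,"az":0},{"fingers":0.1,"x":0,"y":0,"z":0,"ax":0,"ay":0,"az":0},{"fingers":0.1,"x":0,"y":0,"z":0,"ax":0,"ay":0,"az":0},{"fingers":0.1,"x":0,"y":0,"z":0,"ax":0,"ay":0,"az":0}]' 20; python3 -c "
from h import *
arc2(0,1,.01,0)
p,d=r.capture('side');crop(p,175,60,335,240,3,'pics/d1.png')
p,d=r.capture('top');crop(p,255,130,385,260,4,'pics/d2.png')
"
```

```text
time_s: 12.35
ee_pos: [0.522, 0.0163, 0.1019]
tool_rot: [2.98, -0.222, 0.543]
force: [3.5, 3.2, 6.2]
width: 0.026
theta -0.015 rho 0.1002 h 0.0401 q [ 0.41  0.3  -0.69  2.23  0.61  0.5  -1.79] F [3.5 3.2 6.2] w 0.026
0.01 [ 0.05 -0.09 -0.  ]
```

View pics/d2.png

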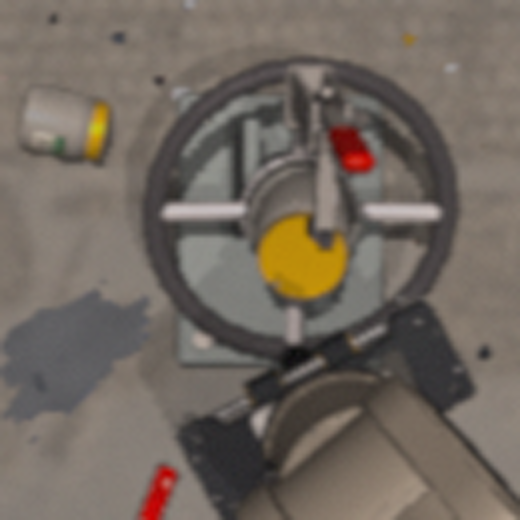

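```bash
python3 -c "
from h import *
p,_=r.capture('top'); s,_=r.capture('side')
np.save('pics/t2c.npy',p);np.save('pics/s2c.npy',s)
P0[3]=0
pts=cup(P0,[(.093,0,.208),(.093,0,.142),(.017,0,.11),(.093,0,.1),(-.1,0,.065)])
for n,im in(('top',p),('side',s)):
    for q in proj(n,pts): print(n,q.round(1)); cv2.circle(im,tuple(np.int32(q.round())),1,(255,0,255),-1)
crop(p,255,130,385,260,4,'pics/d3.png')
crop(s,175,60,335,240,3,'pics/d4.png')
"
```

```text
top [344.2 171.2]
top [339.4 163.6]
top [335.4 189.7]
top [336.6 159.1]
top [330.3 226.2]
side [222.9 112. ]
side [213.1 133.8]
side [234.4 152.3]
side [207.  147.2]
side [265.4 177.4]
```

View pics/d3.png

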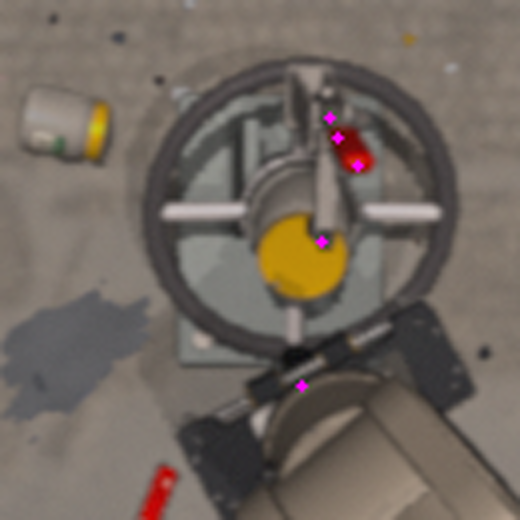

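View pics/d4.png

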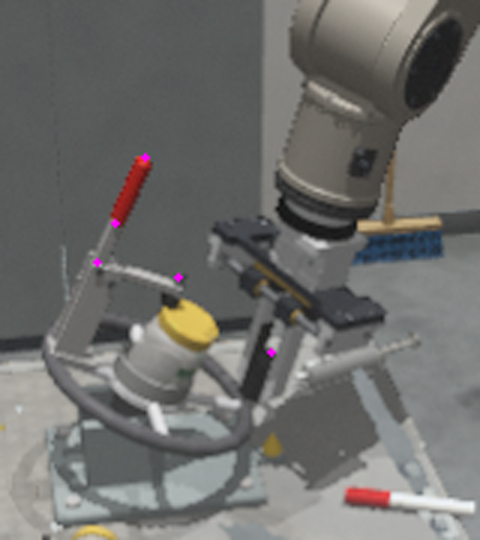

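The magenta model points for θ=0 land on the lever tip and bolt in both views, and the spokes look square (crop rows 212/212), so the knob is at the pointer. Releasing it and backing off.

```bash
python3 -m pendant '[{"fingers":0.4,"x":0,"y":-0.05,"z":0,"ax":0,"ay":0,"az":0},{"fingers":0.6,"x":0,"y":0,"z":0,"ax":0,"ay":0,"az":0},{"fingers":0.7,"x":0,"y":0,"z":0,"ax":0,"ay":0,"az":0},{"fingers":0.7,"x":0,"y":0,"z":-0.5,"ax":0,"ay":0,"az":0},{"fingers":0.7,"x":0,"y":0,"z":-1.5,"ax":0,"ay":0,"az":0},{"fingers":0.7,"x":0,"y":0,"z":-2,"ax":0,"ay":0,"az":0},{"fingers":0.7,"x":0,"y":0,"z":-2.5,"ax":0,"ay":0,"az":0},{"fingers":0.7,"x":0,"y":0,"z":-2.5,"ax":0,"ay":0,"az":0},{"fingers":0.7,"x":0,"y":0,"z":-2.5,"ax":0,"ay":0,"az":0},{"fingers":0.5,"x":0,"y":0,"z":-2.5,"ax":0,"ay":0,"az":0}]' 20; cat >> h.py <<'E'
P1=[.6305,.0188,.01,0.]
E
python3 -c "
from h import *
o=r.observe();print(o['joint_positions'].round(2))
R=toolR(-np.radians(20),.01)
plan(cup(P1,(.055,0,.207))[0],R,False)
print(R.inv().apply(frames(P1)['u']),R.inv().apply(frames(P1)['a']))
p,d=r.capture('side');crop(p,175,0,335,240,2.5,'pics/e1.png')
"
```

```text
time_s: 13.55
ee_pos: [0.483, 0.0205, 0.2372]
tool_rot: [2.98, -0.22, 0.543]
force: [-0.8, -0.8, 0.7]
width: 0.0605
[ 0.65 -0.01 -0.86  2.16  0.11  0.73 -1.33]
t 13.55 pos [0.483  0.0205 0.2372] rpy [170.76 -12.62  31.13] F [-0.8 -0.8  0.7] w 0.0605
rotvec deg(tool) [ 0.44  4.81 29.81]  shift after rot cm [13.01  0.32 -3.63]  before rot [10.79  6.69 -4.63] tcp [0.5929 0.0184 0.3158]
[ 9.96194698e-01  1.20454630e-17 -8.71557427e-02] [-8.71557427e-02  1.21526852e-16 -9.96194698e-01]
```

View pics/e1.png

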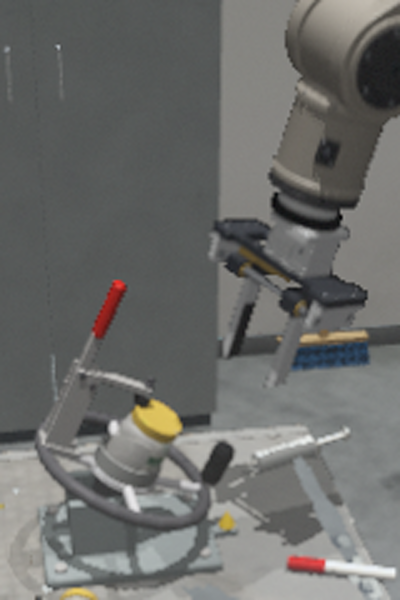

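```bash
python3 -m pendant '[{"fingers":0,"x":0,"y":0,"z":-1,"ax":0.1,"ay":0.8,"az":5},{"fingers":0,"x":0,"y":0,"z":-1,"ax":0.1,"ay":0.8,"az":5},{"fingers":0,"x":0,"y":0,"z":-1,"ax":0.1,"ay":0.8,"az":5},{"fingers":0,"x":0.5,"y":0,"z":-0.8,"ax":0.1,"ay":0.8,"az":5},{"fingers":0,"x":1.5,"y":0,"z":0,"ax":0,"ay":0.8,"az":5},{"fingers":0,"x":2,"y":0,"z":0,"ax":0,"ay":0.8,"az":5},{"fingers":0,"x":2.5,"y":0,"z":0,"ax":0,"ay":0,"az":0},{"fingers":0,"x":2.5,"y":0,"z":0,"ax":0,"ay":0,"az":0},{"fingers":0,"x":2,"y":0,"z":0,"ax":0,"ay":0,"az":0},{"fingers":0,"x":1,"y":0,"z":0,"ax":0,"ay":0,"az":0}]' 20; 
python3 -c "
from h import *
o=r.observe();print(o['joint_positions'].round(2))
R=toolR(-np.radians(20),.01)
plan(cup(P1,(.055,0,.207))[0],R,False)
p,d=r.capture('side');crop(p,175,0,335,240,2.5,'pics/e2.png')
p,d=r.capture('top');crop(p,255,130,385,260,4,'pics/e3.png')
"
```

```text
time_s: 14.6
ee_pos: [0.5865, 0.0272, 0.313]
tool_rot: [-3.141, -0.349, 0.006]
force: [-0.3, -0.0, -0.2]
width: 0.0002
[ 0.67  0.1  -0.9   1.92  0.2   0.82 -1.89]
t 14.6 pos [0.5865 0.0272 0.313 ] rpy [-179.95  -19.99    0.32] F [-0.3 -0.  -0.2] w 0.0002
rotvec deg(tool) [ 0.03  0.01 -0.24]  shift after rot cm [ 0.68  0.88 -0.06]  before rot [ 0.69  0.88 -0.06] tcp [0.5929 0.0184 0.3158]
```

View pics/e2.png

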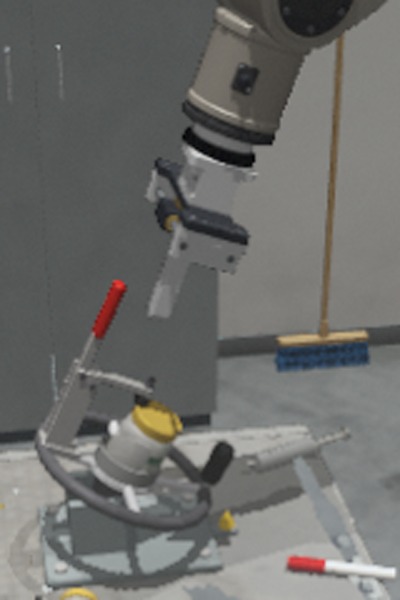

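View pics/e3.png

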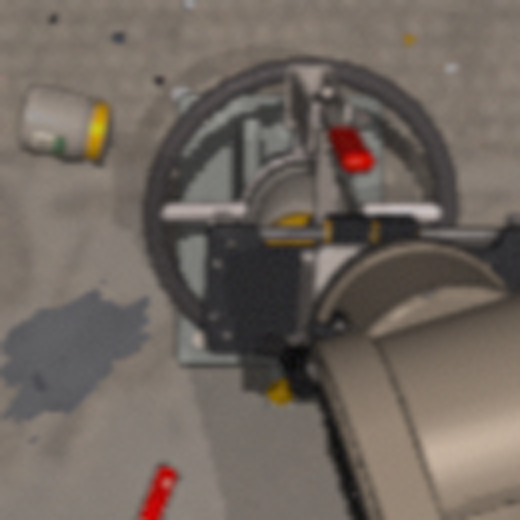

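```bash
python3 -m pendant '[{"fingers":0,"x":0.5,"y":0.5,"z":0,"ax":0,"ay":0,"az":-0.2},{"fingers":0,"x":0.5,"y":0.4,"z":0.1,"ax":0,"ay":0,"az":0},{"fingers":0,"x":0.7,"y":0,"z":0,"ax":0,"ay":0,"az":0},{"fingers":0,"x":0.7,"y":0,"z":-0.06,"ax":0,"ay":0,"az":0},{"fingers":0,"x":0.7,"y":0,"z":-0.06,"ax":0,"ay":0,"az":0},{"fingers":0,"x":0.7,"y":0,"z":-0.06,"ax":0,"ay":0,"az":0},{"fingers":0,"x":0.7,"y":0,"z":-0.06,"ax":0,"ay":0,"az":0},{"fingers":0,"x":0.7,"y":0,"z":-0.06,"ax":0,"ay":0,"az":0},{"fingers":0,"x":0.7,"y":0,"z":-0.06,"ax":0,"ay":0,"az":0},{"fingers":0,"x":0.7,"y":0,"z":-0.06,"ax":0,"ay":0,"az":0}]' 20; 
python3 -c "
from h import *
o=r.observe();print(o['joint_positions'].round(2))
f=frames(P1);d=o['ee_pos']+Rn.from_euler('xyz',o['tool_rot']).as_matrix()[:,2]*.022-f['C'];print('tip r,y,h',d@f['u'],d@f['v'],d@f['a'],o['force'])
p,d=r.capture('side');crop(p,175,0,335,240,2.5,'pics/e4.png')
"
```

```text
time_s: 15.7
ee_pos: [0.6467, 0.0187, 0.338]
tool_rot: [3.14, -0.348, 0.01]
force: [-3.5, -0.5, -3.5]
width: 0.0005
[ 0.61  0.2  -0.87  1.77  0.29  0.91 -1.93]
tip r,y,h 0.11122941791050392 -0.000260589280617471 0.18245449643685066 [-3.51456079 -0.52213918 -3.49867977]
```

View pics/e4.png

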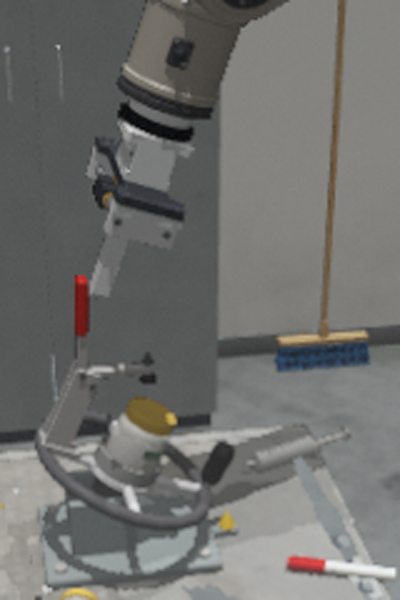

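The finger is pushing and the lever is swinging over (about 0.4 rad); the arm is lifting off the lid. Continuing past over-centre, then straight up.

```bash
python3 -m pendant '[{"fingers":0,"x":0.7,"y":0,"z":-0.06,"ax":0,"ay":0,"az":0},{"fingers":0,"x":0.7,"y":0,"z":-0.06,"ax":0,"ay":0,"az":0},{"fingers":0,"x":0.7,"y":0,"z":-0.06,"ax":0,"ay":0,"az":0},{"fingers":0,"x":0.7,"y":0,"z":0.1,"ax":0,"ay":0,"az":0},{"fingers":0,"x":0.7,"y":0,"z":0.2,"ax":0,"ay":0,"az":0},{"fingers":0,"x":0.8,"y":0,"z":0.2,"ax":0,"ay":0,"az":0},{"fingers":0,"x":0.8,"y":0,"z":0.2,"ax":0,"ay":0,"az":0},{"fingers":0,"x":0.8,"y":0,"z":0,"ax":0,"ay":0,"az":0},{"fingers":0,"x":0.3,"y":0,"z":-0.5,"ax":0,"ay":0,"az":0},{"fingers":0,"x":0,"y":0,"z":-1.5,"ax":0,"ay":0,"az":0}]' 20; 
python3 -c "
from h import *
o=r.observe();print(o['joint_positions'].round(2))
f=frames(P1);d=o['ee_pos']+Rn.from_euler('xyz',o['tool_rot']).as_matrix()[:,2]*.022-f['C'];print('tip r,y,h',d@f['u'],d@f['v'],d@f['a'],o['force'])
p,d=r.capture('side');crop(p,175,0,335,240,2.5,'pics/e5.png')
"
```

```text
time_s: 16.75
ee_pos: [0.6995, 0.0193, 0.3728]
tool_rot: [3.141, -0.347, 0.01]
force: [-0.3, -0.2, -0.2]
width: 0.0004
[ 0.55  0.29 -0.85  1.61  0.35  1.01 -1.95]
tip r,y,h 0.17378597806670174 -0.0002526733311411137 0.19161264438081058 [-0.25462993 -0.1929032  -0.23307146]
```

View pics/e5.png

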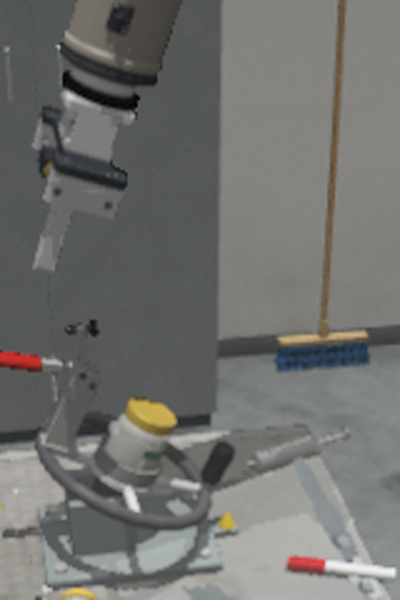

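The lever lies fully open at crop (20,360) and the hold-down arm leans back at (82,327). Now to above the jar.

```bash
python3 -c "
from h import *
R=toolR(-np.radians(25),.01)
plan(cup(P1,(.174,0,.27))[0],R)
plan(cup(P1,(.0,0,.18))[0],R)
plan(cup(P1,(.0,0,.048))[0],R)
# verify jar & wheel angle on images
p,_=r.capture('top');np.save('pics/t3c.npy',p);s,_=r.capture('side')
for n,im in(('top',p),('side',s)):
    q=proj(n,cup(P1,[(0,0,.078),(-.1,0,.065),(-.1,0,.014),(.0285,0,.078),(-.0285,0,.078),(0,.0285,.078),(0,-.0285,.078)]))
    for c in q: cv2.circle(im,tuple(np.int32(c.round())),0,(255,0,255),-1)
crop(p,275,140,385,240,5,'pics/f1.png');crop(s,175,130,315,240,4,'pics/f2.png')
"
```

```text
t 16.8 pos [0.6995 0.0199 0.3766] rpy [179.94 -20.09   0.58] F [0.5 0.6 3.1] w 0.0006
rotvec deg(tool) [0.06 4.91 0.01]  shift after rot cm [-0.33  0.04 -5.6 ]  before rot [-0.81  0.05 -5.55] tcp [0.6728 0.0192 0.426 ]
t 16.8 pos [0.6995 0.0199 0.3766] rpy [179.94 -20.09   0.58] F [0.5 0.6 3.1] w 0.0006
rotvec deg(tool) [0.06 4.91 0.01]  shift after rot cm [-17.73   0.04   3.4 ]  before rot [-17.37   0.03   4.9 ] tcp [0.5532 0.018  0.2709]
t 16.8 pos [0.6995 0.0199 0.3766] rpy [179.94 -20.09   0.58] F [0.5 0.6 3.1] w 0.0006
rotvec deg(tool) [0.06 4.91 0.01]  shift after rot cm [-17.73   0.04  16.6 ]  before rot [-16.24   0.02  18.05] tcp [0.6089 0.0186 0.1512]
```

View pics/f1.png

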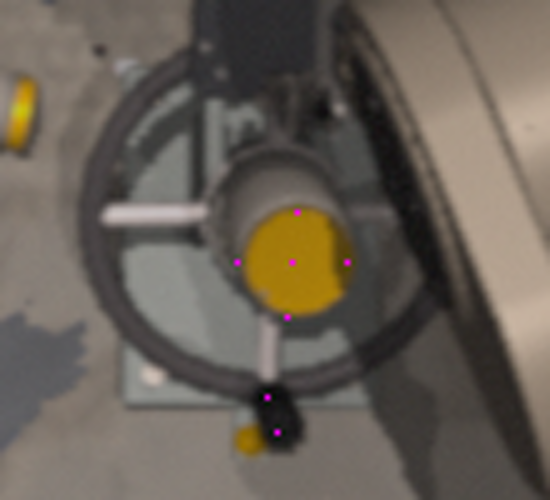

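View pics/f2.png

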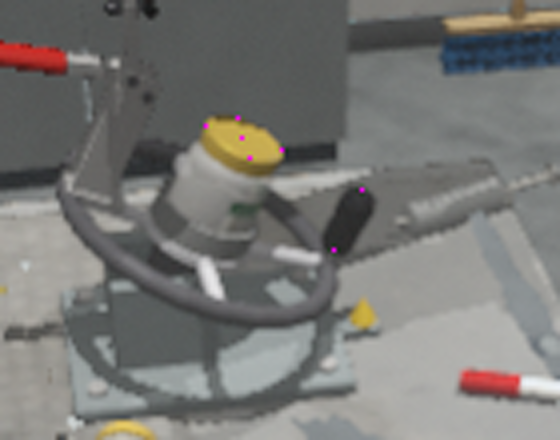

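The lever stays open and the knob sits at the pointer: the model dot lies within 1 px of it and the spokes are square. The lid is about 2 mm to the right of the model, so I'll correct the grasp for that.

```bash
python3 -m pendant '[{"fingers":0.3,"x":0,"y":0,"z":-2,"ax":0,"ay":1.6,"az":0},{"fingers":0.6,"x":0,"y":0,"z":-2,"ax":0,"ay":1.6,"az":0},{"fingers":0.8,"x":-0.5,"y":0,"z":-1.6,"ax":0,"ay":1.7,"az":0},{"fingers":1,"x":-2,"y":0,"z":0,"ax":0,"ay":0,"az":0},{"fingers":1,"x":-2.5,"y":0,"z":0,"ax":0,"ay":0,"az":0},{"fingers":1,"x":-2.5,"y":0,"z":0,"ax":0,"ay":0,"az":0},{"fingers":1,"x":-2.5,"y":0.1,"z":0,"ax":0,"ay":0,"az":0},{"fingers":1,"x":-2.5,"y":0.1,"z":0,"ax":0,"ay":0,"az":0},{"fingers":1,"x":-2.5,"y":0,"z":0,"ax":0,"ay":0,"az":0},{"fingers":1,"x":-2.5,"y":0,"z":0,"ax":0,"ay":0,"az":0}]' 20; python3 -c "
from h import *
R=toolR(-np.radians(25),.01)
P1[1]=.0168
print(r.observe()['joint_positions'].round(2))
plan(cup(P1,(.0,0,.13))[0],R)
plan(cup(P1,(.0,0,.048))[0],R)
p,_=r.capture('top');s,_=r.capture('side')
crop(p,255,130,385,240,4,'pics/g1.png');crop(s,165,30,325,230,3,'pics/g2.png')
"
```

```text
time_s: 17.9
ee_pos: [0.5192, 0.0152, 0.3516]
tool_rot: [3.139, -0.435, 0.009]
force: [0.4, 0.7, -0.1]
width: 0.0771
[ 0.76 -0.18 -0.82  2.05 -0.14  0.78 -1.57]
t 17.9 pos [0.5192 0.0152 0.3516] rpy [179.87 -24.92   0.53] F [ 0.4  0.7 -0.1] w 0.0771
rotvec deg(tool) [ 0.15  0.08 -0.04]  shift after rot cm [-0.33 -0.05 13.75]  before rot [-0.31 -0.08 13.75] tcp [0.5743 0.0162 0.2255]
t 17.9 pos [0.5192 0.0152 0.3516] rpy [179.87 -24.92   0.53] F [ 0.4  0.7 -0.1] w 0.0771
rotvec deg(tool) [ 0.15  0.08 -0.04]  shift after rot cm [-0.33 -0.05 21.95]  before rot [-0.3  -0.1  21.95] tcp [0.6089 0.0166 0.1512]
```

View pics/g2.png

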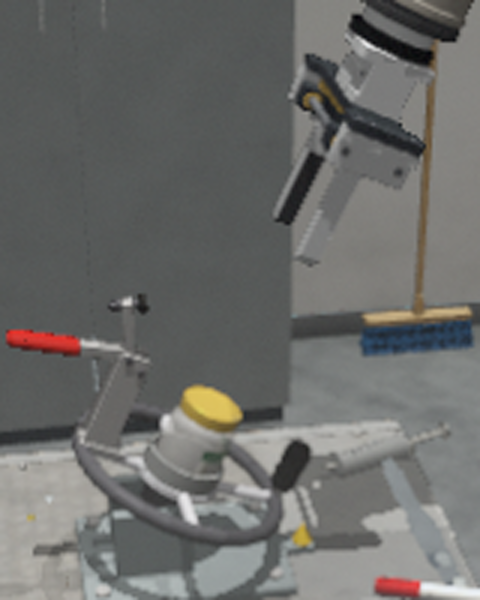

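```bash
python3 -m pendant '[{"fingers":1,"x":-0.3,"y":-0.1,"z":1,"ax":0.1,"ay":0,"az":0},{"fingers":1,"x":0,"y":0,"z":2,"ax":0,"ay":0,"az":0},{"fingers":1,"x":0,"y":0,"z":2,"ax":0,"ay":0,"az":0},{"fingers":1,"x":0,"y":0,"z":2,"ax":0,"ay":0,"az":0},{"fingers":1,"x":0,"y":0,"z":2,"ax":0,"ay":0,"az":0},{"fingers":1,"x":0,"y":0,"z":1.7,"ax":0,"ay":0,"az":0},{"fingers":1,"x":0,"y":0,"z":1.5,"ax":0,"ay":0,"az":0},{"fingers":1,"x":0,"y":0,"z":1,"ax":0,"ay":0,"az":0},{"fingers":1,"x":0,"y":0,"z":0.5,"ax":0,"ay":0,"az":0},{"fingers":1,"x":0,"y":0,"z":0,"ax":0,"ay":0,"az":0}]' 20; python3 -c "
from h import *
R=toolR(-np.radians(25),.01)
P1[1]=.0168
print(r.observe()['joint_positions'].round(2))
plan(cup(P1,(.0,0,.048))[0],R)
p,_=r.capture('top');s,_=r.capture('side')
crop(p,255,130,385,240,4,'pics/g3.png');crop(s,165,30,325,230,3,'pics/g4.png')
"
```

```text
time_s: 19.0
ee_pos: [0.5756, 0.0177, 0.2256]
tool_rot: [-3.139, -0.433, 0.01]
force: [0.1, -0.4, -0.1]
width: 0.0936
[ 0.68  0.15 -0.92  2.12  0.39  0.54 -2.06]
t 19.0 pos [0.5756 0.0177 0.2256] rpy [-179.87  -24.84    0.56] F [ 0.1 -0.4 -0.1] w 0.0936
rotvec deg(tool) [-0.12  0.16 -0.01]  shift after rot cm [-0.12  0.15  8.15]  before rot [-0.1   0.16  8.15] tcp [0.6089 0.0166 0.1512]
```

View pics/g4.png

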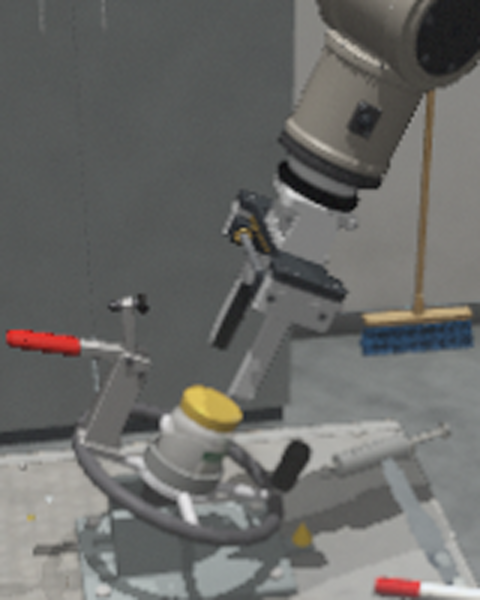

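View pics/g3.png

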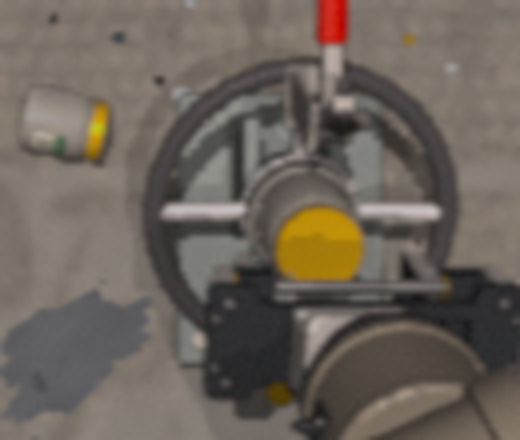

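```bash
python3 -m pendant '[{"fingers":1,"x":-0.1,"y":0.15,"z":0.5,"ax":-0.1,"ay":0.15,"az":-2},{"fingers":1,"x":0,"y":0,"z":1,"ax":0,"ay":0,"az":-2},{"fingers":1,"x":0,"y":0,"z":1,"ax":0,"ay":0,"az":-2},{"fingers":1,"x":0,"y":0,"z":1,"ax":0,"ay":0,"az":-2},{"fingers":1,"x":0,"y":0,"z":1,"ax":0,"ay":0,"az":-2},{"fingers":1,"x":0,"y":0,"z":1,"ax":0,"ay":0,"az":-2},{"fingers":1,"x":0,"y":0,"z":1,"ax":0,"ay":0,"az":-2},{"fingers":1,"x":0,"y":0,"z":0.8,"ax":0,"ay":0,"az":0},{"fingers":1,"x":0,"y":0,"z":0.6,"ax":0,"ay":0,"az":0},{"fingers":1,"x":0,"y":0,"z":0.2,"ax":0,"ay":0,"az":0}]' 20; python3 -c "
from h import *
P1[1]=.0168
o=r.observe();R=Rn.from_euler('xyz',o['tool_rot'])
print(o['joint_positions'].round(2), R.as_matrix()[:,2]@frames(P1)['a'])
plan(cup(P1,(.0,0,.048))[0],R)
p,_=r.capture('top');s,_=r.capture('side')
crop(p,255,130,385,240,4,'pics/g5.png');crop(s,165,30,325,230,3,'pics/g6.png')
"
```

```text
time_s: 20.1
ee_pos: [0.6088, 0.0158, 0.1522]
tool_rot: [3.028, -0.423, 0.279]
force: [-0.0, -0.6, -0.7]
width: 0.0944
[ 0.52  0.31 -0.79  2.13  0.75  0.45 -2.14] -0.9999988274366653
t 20.1 pos [0.6088 0.0158 0.1522] rpy [173.46 -24.22  15.99] F [-0.  -0.6 -0.7] w 0.0944
rotvec deg(tool) [0. 0. 0.]  shift after rot cm [-0.01 -0.08  0.1 ]  before rot [-0.01 -0.08  0.1 ] tcp [0.6089 0.0166 0.1512]
```

View pics/g6.png

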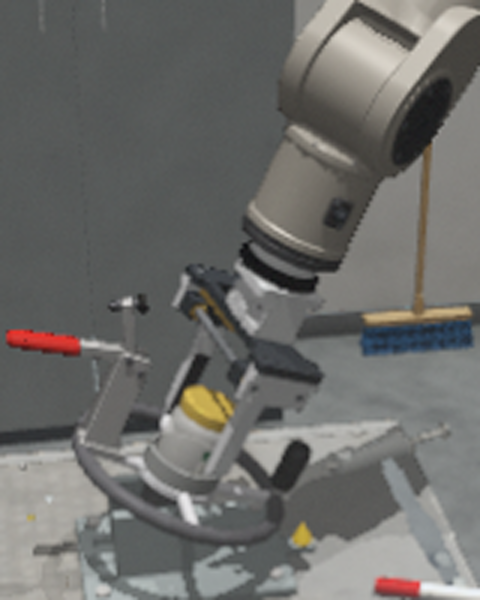

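The fingers straddle the jar along its axis, clear of the knob. Closing with 25 N.

```bash
python3 -m pendant '[{"fingers":0.8,"x":0,"y":0,"z":0,"ax":0,"ay":0,"az":0},{"fingers":0.7,"x":0,"y":0,"z":0,"ax":0,"ay":0,"az":0},{"fingers":0.6,"x":0,"y":0,"z":0,"ax":0,"ay":0,"az":0},{"fingers":0.5,"x":0,"y":0,"z":0,"ax":0,"ay":0,"az":0},{"fingers":0.5,"x":0,"y":0,"z":0,"ax":0,"ay":0,"az":0},{"fingers":0.5,"x":0,"y":0,"z":0,"ax":0,"ay":0,"az":0},{"fingers":0.5,"x":0,"y":0,"z":0,"ax":0,"ay":0,"az":0},{"fingers":0.5,"x":0,"y":0,"z":0,"ax":0,"ay":0,"az":0},{"fingers":0.5,"x":0,"y":0,"z":0,"ax":0,"ay":0,"az":0},{"fingers":0.5,"x":0,"y":0,"z":0,"ax":0,"ay":0,"az":0}]' 25; python3 -c "
from h import *
P1[1]=.0168
o=r.observe();print(o['force'],o['width'])
f=frames(P1);g=o['ee_pos']+Rn.from_euler('xyz',o['tool_rot']).as_matrix()[:,2]*.003-f['C'];print(g@f['u'],g@f['v'],g@f['a'])
"
```

```text
time_s: 21.2
ee_pos: [0.6088, 0.0158, 0.1527]
tool_rot: [3.028, -0.423, 0.278]
force: [-2.2, -2.0, 5.1]
width: 0.0604
[-2.15804382 -1.99661575  5.05445351] 0.060442073300508554
0.00046302990950112074 -0.0007810721944137756 0.049421449900923814
```

```bash
python3 -m pendant '[{"fingers":0.5,"x":0,"y":0,"z":-0.3,"ax":0,"ay":0,"az":0},{"fingers":0.5,"x":0,"y":0,"z":-0.5,"ax":0,"ay":0,"az":0},{"fingers":0.5,"x":0,"y":0,"z":-0.7,"ax":0,"ay":0,"az":0},{"fingers":0.5,"x":0,"y":0,"z":-1,"ax":0,"ay":0,"az":0},{"fingers":0.5,"x":0,"y":0,"z":-1,"ax":0,"ay":0,"az":0},{"fingers":0.5,"x":0,"y":0,"z":-1.2,"ax":0,"ay":0,"az":0},{"fingers":0.5,"x":0,"y":0,"z":-1.5,"ax":0,"ay":0,"az":0},{"fingers":0.5,"x":0,"y":0,"z":-1.5,"ax":0,"ay":0,"az":0},{"fingers":0.5,"x":0,"y":0,"z":-1.5,"ax":0,"ay":0,"az":0},{"fingers":0.5,"x":0,"y":0,"z":-1,"ax":0,"ay":0,"az":0}]' 25; python3 -c "
from h import *
o=r.observe();print(o['force'],o['width'],o['joint_positions'].round(2))
R=toolR(0,.28)
plan([.448,.328,.3],R)
p,_=r.capture('top');s,_=r.capture('side')
crop(p,205,120,385,260,4,'pics/h1.png');crop(s,165,30,325,230,3,'pics/h2.png')
"
```

```text
time_s: 22.2
ee_pos: [0.565, 0.0158, 0.2461]
tool_rot: [3.027, -0.423, 0.279]
force: [1.0, -0.4, -2.8]
width: 0.0606
[ 1.03448414 -0.38209025 -2.81490221] 0.06064105483717739 [ 0.8   0.1  -1.02  2.11  0.31  0.56 -1.74]
t 22.2 pos [0.565  0.0158 0.2461] rpy [173.43 -24.24  15.98] F [ 1.  -0.4 -2.8] w 0.0606
rotvec deg(tool) [  6.48 -24.21  -1.45]  shift after rot cm [ -2.62 -33.24  -5.69]  before rot [ -0.08 -32.3  -10.04] tcp [0.448 0.328 0.303]
```

View pics/h2.png

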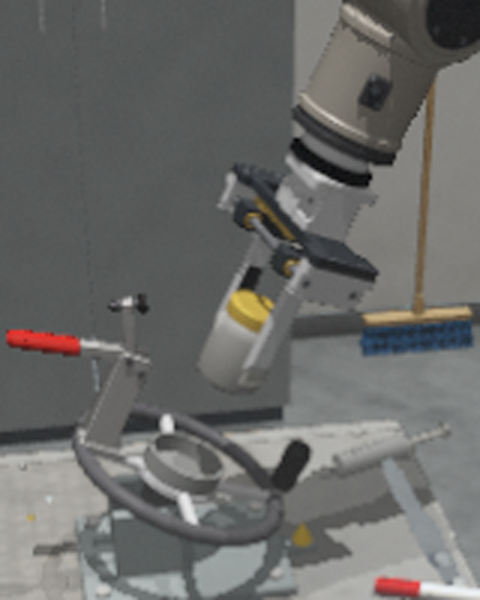

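View pics/h1.png

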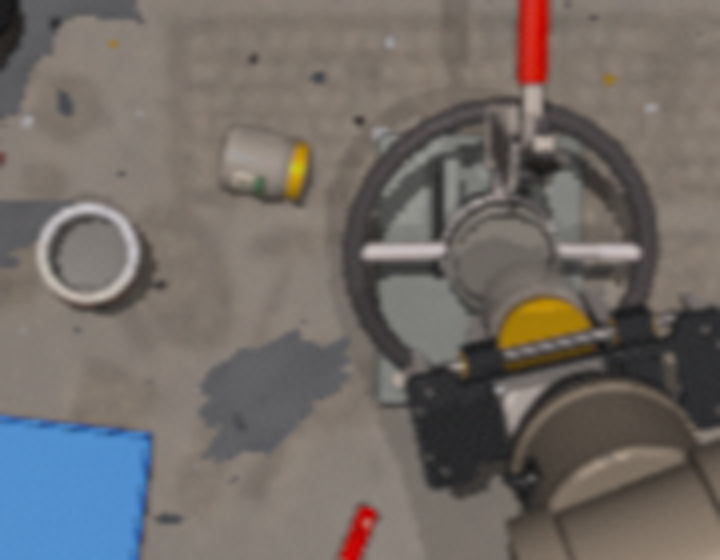

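The jar is out of the cup and the wheel and lever are unchanged. I'll turn it upright while travelling toward the tray.

```bash
python3 -m pendant '[{"fingers":0.5,"x":0,"y":-1,"z":-1,"ax":1.1,"ay":-4,"az":-0.2},{"fingers":0.5,"x":0,"y":-2,"z":-1,"ax":1.1,"ay":-4,"az":-0.2},{"fingers":0.5,"x":0,"y":-2.5,"z":-1,"ax":1.1,"ay":-4,"az":-0.2},{"fingers":0.5,"x":0,"y":-3,"z":-0.5,"ax":1.1,"ay":-4,"az":-0.3},{"fingers":0.5,"x":0,"y":-3,"z":0,"ax":1.1,"ay":-4,"az":-0.3},{"fingers":0.5,"x":-0.3,"y":-3,"z":0,"ax":1,"ay":-4.2,"az":-0.3},{"fingers":0.5,"x":-0.3,"y":-3,"z":0,"ax":0,"ay":0,"az":-3},{"fingers":0.5,"x":-0.3,"y":-3,"z":0,"ax":0,"ay":0,"az":-3},{"fingers":0.5,"x":-0.3,"y":-3,"z":0,"ax":0,"ay":0,"az":-3},{"fingers":0.5,"x":-0.3,"y":-2,"z":0,"ax":0,"ay":0,"az":-3}]' 25; python3 -c "
from h import *
o=r.observe();print(o['joint_positions'].round(2))
plan([.448,.328,.2],toolR(0,.8))
"
```

```text
time_s: 23.3
ee_pos: [0.4636, 0.2552, 0.2698]
tool_rot: [-3.14, -0.0, 0.495]
force: [0.8, -0.3, -1.9]
width: 0.0604
[ 0.32  0.33 -1.13  1.83  0.32  1.18 -1.99]
t 23.3 pos [0.4636 0.2552 0.2698] rpy [-1.7991e+02 -1.0000e-02  2.8350e+01] F [ 0.8 -0.3 -1.9] w 0.0604
rotvec deg(tool) [ -0.09  -0.03 -17.49]  shift after rot cm [ 4.13 -6.19  6.68]  before rot [ 2.08 -7.14  6.69] tcp [0.448 0.328 0.203]
```

```bash
python3 -m pendant '[{"fingers":0.5,"x":0.4,"y":-1,"z":0.5,"ax":0,"ay":0,"az":-3.5},{"fingers":0.5,"x":0.5,"y":-1.2,"z":0.5,"ax":0,"ay":0,"az":-3.5},{"fingers":0.5,"x":0.6,"y":-1.2,"z":0.5,"ax":0,"ay":0,"az":-3.5},{"fingers":0.5,"x":0.7,"y":-1.2,"z":0.5,"ax":0,"ay":0,"az":-3.5},{"fingers":0.5,"x":0.7,"y":-1.2,"z":0.5,"ax":0,"ay":0,"az":-3.5},{"fingers":0.5,"x":0.4,"y":-0.8,"z":1,"ax":0,"ay":0,"az":0},{"fingers":0.5,"x":0,"y":0,"z":1,"ax":0,"ay":0,"az":0},{"fingers":0.5,"x":0,"y":0,"z":1,"ax":0,"ay":0,"az":0},{"fingers":0.5,"x":0,"y":0,"z":1,"ax":0,"ay":0,"az":0},{"fingers":0.5,"x":0,"y":0,"z":0,"ax":0,"ay":0,"az":0}]' 25; python3 -c "
from h import *
o=r.observe();print(o['joint_positions'].round(2))
plan([.448,.328,.0536],toolR(0,.8))
p,_=r.capture('top');s,d=r.capture('side')
crop(p,155,150,285,290,4,'pics/i1.png');crop(s,220,120,400,340,2.7,'pics/i2.png')
"
```

```text
time_s: 24.3
ee_pos: [0.4515, 0.3249, 0.2037]
tool_rot: [-3.14, 0.001, 0.795]
force: [-0.0, 0.2, -1.2]
width: 0.0607
[ 0.13  0.47 -1.11  1.85  0.47  1.12 -1.93]
t 24.3 pos [0.4515 0.3249 0.2037] rpy [-1.7993e+02  7.0000e-02  4.5550e+01] F [-0.   0.2 -1.2] w 0.0607
rotvec deg(tool) [-0.07  0.07 -0.28]  shift after rot cm [-0.02 -0.47 14.71]  before rot [-1.000e-02 -4.500e-01  1.471e+01] tcp [0.448  0.328  0.0566]
```

View pics/i2.png

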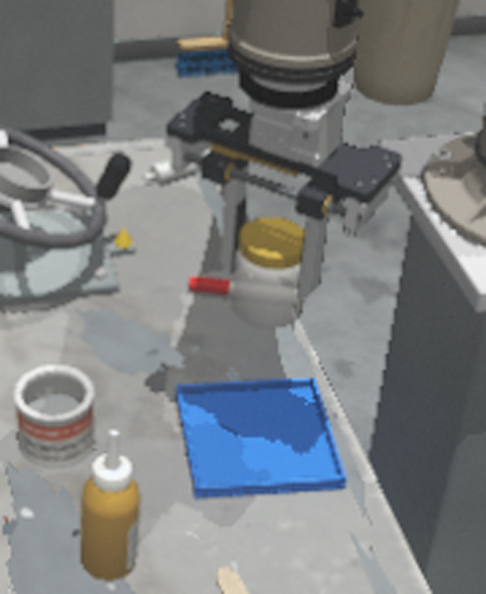

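View pics/i1.png

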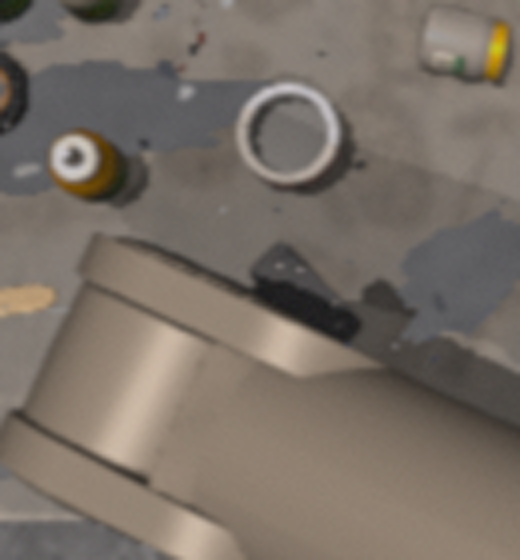

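The jar hangs upright over the tray; the tin and bottle are clear. Lowering.

```bash
python3 -m pendant '[{"fingers":0.5,"x":0,"y":-0.5,"z":1,"ax":0,"ay":0,"az":0},{"fingers":0.5,"x":0,"y":0,"z":1.5,"ax":0,"ay":0,"az":0},{"fingers":0.5,"x":0,"y":0,"z":1.7,"ax":0,"ay":0,"az":0},{"fingers":0.5,"x":0,"y":0,"z":1.7,"ax":0,"ay":0,"az":0},{"fingers":0.5,"x":0,"y":0,"z":1.7,"ax":0,"ay":0,"az":0},{"fingers":0.5,"x":0,"y":0,"z":1.7,"ax":0,"ay":0,"az":0},{"fingers":0.5,"x":0,"y":0,"z":1.5,"ax":0,"ay":0,"az":0},{"fingers":0.5,"x":0,"y":0,"z":1.2,"ax":0,"ay":0,"az":0},{"fingers":0.5,"x":0,"y":0,"z":0.8,"ax":0,"ay":0,"az":0},{"fingers":0.5,"x":0,"y":0,"z":0.4,"ax":0,"ay":0,"az":0}]' 25; python3 -c "
from h import *
o=r.observe();print(o['joint_positions'].round(2))
plan([.448,.328,.0536],Rn.from_euler('xyz',o['tool_rot']))
p,_=r.capture('top');s,d=r.capture('side')
crop(s,220,120,400,340,2.7,'pics/i3.png')
"
```

```text
time_s: 25.4
ee_pos: [0.4479, 0.3298, 0.0725]
tool_rot: [-3.14, -0.0, 0.796]
force: [-1.1, 0.3, -1.5]
width: 0.0604
[ 0.    0.62 -0.98  1.96  0.65  0.91 -2.09]
t 25.4 pos [0.4479 0.3298 0.0725] rpy [-1.7993e+02 -2.0000e-02  4.5620e+01] F [-1.1  0.3 -1.5] w 0.0604
rotvec deg(tool) [0. 0. 0.]  shift after rot cm [-0.12  0.13  1.59]  before rot [-0.12  0.13  1.59] tcp [0.448  0.328  0.0566]
```

View pics/i3.png

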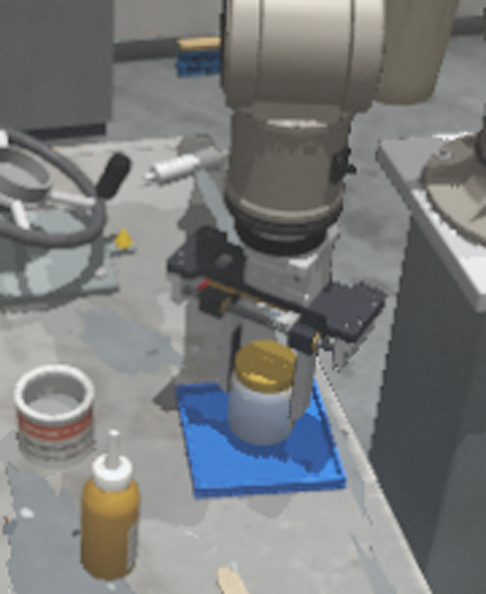

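```bash
python3 -m pendant '[{"fingers":0.5,"x":0,"y":0,"z":0.2,"ax":0,"ay":0,"az":0},{"fingers":0.5,"x":0,"y":0,"z":0.2,"ax":0,"ay":0,"az":0},{"fingers":0.5,"x":0,"y":0,"z":0.2,"ax":0,"ay":0,"az":0},{"fingers":0.5,"x":0,"y":0,"z":0.2,"ax":0,"ay":0,"az":0},{"fingers":0.5,"x":0,"y":0,"z":0.2,"ax":0,"ay":0,"az":0},{"fingers":0.5,"x":0,"y":0,"z":0.1,"ax":0,"ay":0,"az":0},{"fingers":0.5,"x":0,"y":0,"z":0.1,"ax":0,"ay":0,"az":0},{"fingers":0.5,"x":0,"y":0,"z":0.05,"ax":0,"ay":0,"az":0},{"fingers":0.5,"x":0,"y":0,"z":0.05,"ax":0,"ay":0,"az":0},{"fingers":0.5,"x":0,"y":0,"z":0,"ax":0,"ay":0,"az":0}]' 25
```

```text
time_s: 26.5
ee_pos: [0.4481, 0.3297, 0.0602]
tool_rot: [-3.141, -0.001, 0.796]
force: [0.3, -0.1, -1.9]
width: 0.0604
```

```bash
python3 -m pendant '[{"fingers":0.5,"x":0,"y":0,"z":0.05,"ax":0,"ay":0,"az":0},{"fingers":0.5,"x":0,"y":0,"z":0.05,"ax":0,"ay":0,"az":0},{"fingers":0.5,"x":0,"y":0,"z":0.05,"ax":0,"ay":0,"az":0},{"fingers":0.5,"x":0,"y":0,"z":0.05,"ax":0,"ay":0,"az":0},{"fingers":0.5,"x":0,"y":0,"z":0.05,"ax":0,"ay":0,"az":0},{"fingers":0.5,"x":0,"y":0,"z":0,"ax":0,"ay":0,"az":0},{"fingers":0.5,"x":0,"y":0,"z":0,"ax":0,"ay":0,"az":0},{"fingers":0.5,"x":0,"y":0,"z":0,"ax":0,"ay":0,"az":0},{"fingers":0.5,"x":0,"y":0,"z":0,"ax":0,"ay":0,"az":0},{"fingers":0.5,"x":0,"y":0,"z":0,"ax":0,"ay":0,"az":0}]' 25
```

```text
time_s: 27.5
ee_pos: [0.4481, 0.3298, 0.0578]
tool_rot: [-3.141, -0.001, 0.796]
force: [-0.8, -0.1, -2.3]
width: 0.0604
```

```bash
python3 -m pendant '[{"fingers":0.5,"x":0,"y":0,"z":0.05,"ax":0,"ay":0,"az":0},{"fingers":0.5,"x":0,"y":0,"z":0.05,"ax":0,"ay":0,"az":0},{"fingers":0.5,"x":0,"y":0,"z":0.05,"ax":0,"ay":0,"az":0},{"fingers":0.5,"x":0,"y":0,"z":0,"ax":0,"ay":0,"az":0},{"fingers":0.5,"x":0,"y":0,"z":0,"ax":0,"ay":0,"az":0},{"fingers":0.5,"x":0,"y":0,"z":0,"ax":0,"ay":0,"az":0},{"fingers":0.5,"x":0,"y":0,"z":0,"ax":0,"ay":0,"az":0},{"fingers":0.5,"x":0,"y":0,"z":0,"ax":0,"ay":0,"az":0},{"fingers":0.5,"x":0,"y":0,"z":0,"ax":0,"ay":0,"az":0},{"fingers":0.5,"x":0,"y":0,"z":0,"ax":0,"ay":0,"az":0}]' 25
```

```text
time_s: 28.5
ee_pos: [0.4482, 0.3299, 0.0567]
tool_rot: [-3.141, -0.001, 0.796]
force: [-1.8, -2.9, 8.2]
width: 0.0607
```

Contact came at the predicted height (8 N). Opening, then going straight up.

```bash
python3 -m pendant '[{"fingers":0.65,"x":0,"y":0,"z":0,"ax":0,"ay":0,"az":0},{"fingers":0.7,"x":0,"y":0,"z":0,"ax":0,"ay":0,"az":0},{"fingers":0.8,"x":0,"y":0,"z":0,"ax":0,"ay":0,"az":0},{"fingers":0.9,"x":0,"y":0,"z":0,"ax":0,"ay":0,"az":0},{"fingers":1,"x":0,"y":0,"z":0,"ax":0,"ay":0,"az":0},{"fingers":1,"x":0,"y":0,"z":0,"ax":0,"ay":0,"az":0},{"fingers":1,"x":0,"y":0,"z":-0.3,"ax":0,"ay":0,"az":0},{"fingers":1,"x":0,"y":0,"z":-0.7,"ax":0,"ay":0,"az":0},{"fingers":1,"x":0,"y":0,"z":-1.5,"ax":0,"ay":0,"az":0},{"fingers":1,"x":0,"y":0,"z":-2,"ax":0,"ay":0,"az":0}]' 25 && python3 -m pendant '[{"fingers":1,"x":0,"y":0,"z":-2,"ax":0,"ay":0,"az":0},{"fingers":1,"x":0,"y":0,"z":-2,"ax":0,"ay":0,"az":0},{"fingers":1,"x":0,"y":0,"z":-2,"ax":0,"ay":0,"az":0},{"fingers":1,"x":0,"y":0,"z":-2,"ax":0,"ay":0,"az":0},{"fingers":1,"x":0,"y":0,"z":-2,"ax":0,"ay":0,"az":0},{"fingers":1,"x":0,"y":0,"z":-2,"ax":0,"ay":0,"az":0},{"fingers":1,"x":0,"y":0,"z":-1,"ax":0,"ay":0,"az":0},{"fingers":1,"x":0,"y":0,"z":0,"ax":0,"ay":0,"az":0},{"fingers":1,"x":0,"y":0,"z":0,"ax":0,"ay":0,"az":0},{"fingers":1,"x":0,"y":0,"z":0,"ax":0,"ay":0,"az":0}]' 25; python3 -c "
from h import *
p,_=r.capture('top');s,d=r.capture('side')
print(r.observe()['force'])
cv2.imwrite('pics/j1.png',s[:,:,::-1]);crop(p,150,110,390,290,3,'pics/j2.png')
crop(s,200,100,380,340,2.5,'pics/j3.png')
"
```

```text
time_s: 29.5
ee_pos: [0.4478, 0.3297, 0.1023]
tool_rot: [-3.14, -0.0, 0.796]
force: [0.1, -0.4, 0.5]
width: 0.094
time_s: 30.5
ee_pos: [0.4478, 0.3292, 0.2305]
tool_rot: [-3.14, 0.0, 0.796]
force: [1.0, -0.2, -1.2]
width: 0.0942
[ 0.03608296 -0.3252196   0.71547427]
```

View pics/j3.png

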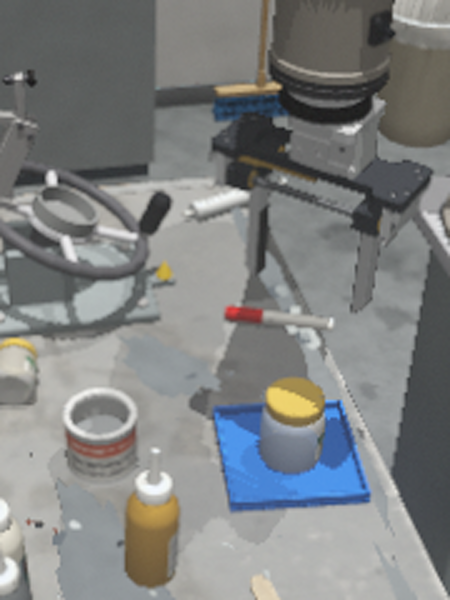

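View pics/j2.png

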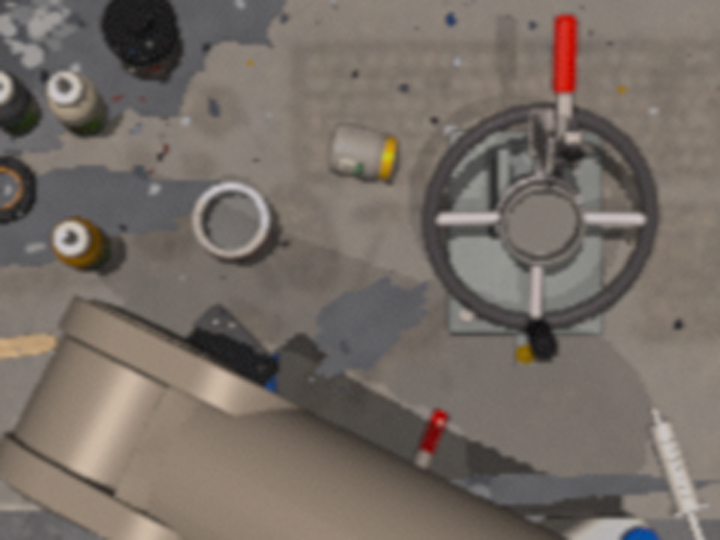

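```bash
python3 -c "
from workcell import r
print(r.finish_job(), r.observe()['time_s'])"
```

```text
the job is handed in; nothing more can be done
the job is handed in; nothing more can be done
```

The job is done and handed in, with the robot's clock at about 31 s of the 72 s allowed.

- **Wheel:** I gripped the knob and turned the wheel clockwise from about -0.39 rad, past the pointer and once all the way round. It ended within about 0.02 rad of the pointer. In the last picture the spokes are still parallel to the front edge of the foot plate and the knob is at the pointer.
- **Clamp lever:** I pushed it over centre and it sprang open by itself. It was still lying fully outwards in the last top view.
- **Jar:** It is standing upright inside the blue tray. It touched down with about 8 N, and I then released it and backed straight off.
- **Bystanders:** The amber bottle and the tin are still standing where they were.

**Checks that disagreed:**
- The lid was about 2 mm to the right of where my fit put it, so I shifted the grasp by that much.
- The gripper read 60.4 mm on the 62 mm jar.
- The largest tool force I read between moves was about 29 N, while turning the wheel. The limit is 120 N at the wrist.

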